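# Make up a riser-foot kit at the fittings counter

## Robot

A 6-joint arm with a two-finger parallel gripper is mounted at the origin on the work surface. World frame = base frame: x ahead of the robot, y to its left, z up, the work surface at z = 0. Lengths are in m, angles in rad, forces in N, time in s.
With the tool pointing down it reaches from about 0.375 to 0.9 m from the base axis. Payload 3.1 kg.
Tool frame: the origin (TCP) lies between the finger pads; the fingertips stand 22 mm ahead of it and the grasp point (between the pads) lies 3 mm ahead of it; z points along the fingers, y is the line along which they close (so a half turn about z gives the same grasp; the last joint's range is limited). The gripper opens to 87 mm and grips with 3 to 60 N. Pads are 19 mm wide; open, the fingers measure 117 mm over their backs; the gripper's body (75 mm by 190 mm) begins 51 mm behind the grasp point.
Start: joints at [1.123, 0.527, 1.433, -0, 1.181, -0.178], TCP at [0.166, 0.603, 0.245] pointing down, gripper open.
Joint ranges: [-3.08, 3.08], [-0.75, 2.2], [0.22, 2.44], [-1.43, 4.57], [0, 2.65], [-2.85, 2.85]. Speed limits (rad/s): [2.79, 2.79, 3.14, 3.14, 3.14, 3.14].

## Interface

Orientations are given as a unit quaternion [x, y, z, w].
In Python, from rig import robot gives the robot as it stands.
- The arm moves only by the tool move_arm, never from a script. Its argument "series" is text: rows parted by semicolons, each of 6 numbers parted by spaces: the shift along the tool's x, y, z in mm, then the turn, a rotation vector about the tool's x, y, z in degrees. In form: dx dy dz ax ay az; .... A call has 1 to 8 rows; each row is the pose to reach, as a shift and turn from the pose commanded when the call began, along the tool's axes at that moment; what a row does not reach only later rows make up. A row lasts 1/12 s, in which the tool goes at most 41.7 mm and 7.16 degrees, less where a joint would pass 70% of its speed; a pose out of reach is approached as far as the arm can. A call with a gripper value outside its range is refused whole. "jaw" is the opening, from 0 (shut) to 1 (fully open), set as the call begins (left out, the last holds). The fingers move at their own pace and stop on an object; "newtons" is the grip in N (left out, the last holds). Time passes only in rows, so rows that repeat a pose let the fingers close. It gives the time, the measured TCP pose, the force, the opening and the grip force at its end, in the units of the state.
- robot.get_obs(): the state, without advancing time (a new reading comes with each control period).
- robot.camera(name): name is "scene" or "top"; returns a dict with "img" (384x512x3 uint8, red, green, blue), "mtx" (3x3 intrinsics, pixels), "distortion" ([k1, k2, p1, p2, k3] as OpenCV has them; the pictures are not rectified), "world_to_cam" (4x4, takes a point from world to camera coordinates). Camera axes: x right, y down, z forward; pixel columns grow to the right and rows downward; lengths in m; the calibration is good to about 2 mm. A picture is of the moment at which its call begins. There is no depth.
- robot.hand_in(): hands the job in; it is judged then, once.
Trained networks look in a picture, given as the dict that the camera call returned (one of the last four; its "shot" number tells which), for a name from the list of things; names that differ only in an ending like _2 or _b are one class to them, and where a whole thing is asked for, a point or a joint stands for the part that bears it (a point fixed in the world has none). Each returns a list of dicts, best first, with "p" (0 to 1); they miss things now and then, are a little off and sometimes report something else, mostly with a low value. They report only what shows in the picture. A call takes as long as a camera call. They do not tell look-alikes from the thing itself.
- robot.search_frame(picture, thing): "xyz" ([x, y, z] in m, in world coordinates, good to about 4 mm: the middle of the surface that is visible of it).
- robot.tip_of(picture, thing): "xyz" ([x, y, z] in m, in world coordinates, good to about 4 mm: a listed point, or the origin of a listed thing).
The state is a dict: "time": time; "q": joint angles; "joint_velocities": joint speeds; "joint_torque": joint torques, N m; "position": TCP position; "tool_rot": TCP orientation; "ft_force": force on the tool from outside, world axes, zero at the start; "moment": the same for the moment, N m; "grip_width": finger opening in m; "grip_force": force on a finger pad.
Only numpy, scipy, OpenCV 4.12 (cv2) and the standard library are available. Lean on these libraries where they do the work, as an engineer would, in place of code of your own. Each camera call takes 0.05 s, during which the arm holds its last target. There are 200 camera calls.

## Task

Make up the riser foot ordered at the counter: lay aluminium spacer discs flat in its slotted tube, adding to any already there, until the top of the stack is level with the black line round the tube, then push the locking pin straight down through all their holes until its collar rests on the top disc. Put exactly three stud bolts in the grey order tray, before or after; leave the spare discs and the spare stud lying on the counter, and do not disturb the tee, bottle, wrench or tape roll.

Things in the scene. Friction and masses are not known exactly. Their poses are not given: they have to be found in the camera images.
- disc0_c (a point): Plain aluminium spacer disc, 60 mm outside diameter, 20 mm thick, with a 24 mm round hole through its centre. About 0.13 kg. This point is its centre, half-way up; its z axis runs along the disc's axis. If present, this one already lies on the floor of the riser tube at the start.
- disc1_c (a point): Plain aluminium spacer disc, 60 mm outside diameter, 20 mm thick, with a 24 mm round hole through its centre. About 0.13 kg. This point is its centre, half-way up; its z axis runs along the disc's axis. Lies flat on the counter at the start, or is absent.
- disc2_c (a point): Plain aluminium spacer disc, 60 mm outside diameter, 20 mm thick, with a 24 mm round hole through its centre. About 0.13 kg. This point is its centre, half-way up; its z axis runs along the disc's axis. Lies flat on the counter at the start, or is absent.
- disc3_c (a point): Plain aluminium spacer disc, 60 mm outside diameter, 20 mm thick, with a 24 mm round hole through its centre. About 0.13 kg. This point is its centre, half-way up; its z axis runs along the disc's axis. Lies flat on the counter at the start, or is absent.
- disc4_c (a point): Plain aluminium spacer disc, 60 mm outside diameter, 20 mm thick, with a 24 mm round hole through its centre. About 0.13 kg. This point is its centre, half-way up; its z axis runs along the disc's axis. Lies flat on the counter at the start, or is absent.
- disc5_c (a point): Plain aluminium spacer disc, 60 mm outside diameter, 20 mm thick, with a 24 mm round hole through its centre. About 0.13 kg. This point is its centre, half-way up; its z axis runs along the disc's axis. Lies flat on the counter at the start, or is absent.
- disc6_c (a point): Plain aluminium spacer disc like the others but 40 mm thick, or absent: either it or disc0 lies flat on the floor of the riser tube at the start, and stays there. About 0.26 kg. This point is its centre, half-way up.
- stud0_c (a point): Steel stud bolt lying on the counter: a 16 mm diameter rod, 98 mm long, with a hex nut (24 mm across flats, 13 mm thick) near each end, the nuts centred 37 mm either side of the middle; 61 mm of bare rod between them. It rests on its nuts, the rod's axis 12 mm above the surface. About 0.2 kg. This point is its middle; its x axis runs along the rod.
- stud1_c (a point): Steel stud bolt lying on the counter: a 16 mm diameter rod, 98 mm long, with a hex nut (24 mm across flats, 13 mm thick) near each end, the nuts centred 37 mm either side of the middle; 61 mm of bare rod between them. It rests on its nuts, the rod's axis 12 mm above the surface. About 0.2 kg. This point is its middle; its x axis runs along the rod.
- stud2_c (a point): Steel stud bolt lying on the counter: a 16 mm diameter rod, 98 mm long, with a hex nut (24 mm across flats, 13 mm thick) near each end, the nuts centred 37 mm either side of the middle; 61 mm of bare rod between them. It rests on its nuts, the rod's axis 12 mm above the surface. About 0.2 kg. This point is its middle; its x axis runs along the rod.
- stud3_c (a point): Steel stud bolt lying on the counter: a 16 mm diameter rod, 98 mm long, with a hex nut (24 mm across flats, 13 mm thick) near each end, the nuts centred 37 mm either side of the middle; 61 mm of bare rod between them. It rests on its nuts, the rod's axis 12 mm above the surface. About 0.2 kg. This point is its middle; its x axis runs along the rod.
- pin_grip (a point): Steel locking pin, 171 mm long, 0.3 kg, standing in a hole of the pin stand, its tip on the counter. From below: shank 16 mm diameter, 115 mm long, tapered tip; collar 40 mm diameter, 8 mm thick; ribbed round knob 26 mm diameter, 48 mm tall. This point is the knob's centre, 24 mm above the collar's top, 147 mm above the tip; z axis up along the pin.
- pin_collar (a point): The centre of the underside of the pin's collar, where the shank begins: 115 mm above the tip, 32 mm below the knob's centre. z axis up along the pin.
- stand: Fixed wooden pin stand, a block 70 x 120 x 70 mm (its x, y, z) with two 19 mm holes right through it, 30 mm either side of the middle along its y axis; the pin stands in the one at +y. Origin at the centre of its underside, on the counter.
- riser: Riser foot, fixed: round steel flange 130 mm across, 20 mm thick, with three bolt holes, carrying an upright steel tube, 65 mm inside and 71 mm outside diameter; its slightly flared rim is 134 mm above the counter. Two opposite full-height slots, each about 46 mm wide, at its +y and -y sides let two fingers go down with a disc; the walls stand at +x and -x. Origin: centre of the underside.
- riser_floor (a point): Centre of the riser tube's floor, 20 mm above the counter; z up along the tube. The rim is 114 mm above it. A 24 mm hole goes right through the middle of the 20 mm thick floor. One disc, 20 or 40 mm thick, lies in the tube at the start.
- riser_line (a point): Centre of the circle of the fill line, a thin black line around the tube wall (inside and outside) 100 mm above the tube floor, 120 mm above the counter; same axes as riser_floor.
- tray_in (a point): Order tray, a fixed open grey plastic tray 160 x 200 x 40 mm (its x, y, z), walls and floor 4 mm thick, empty at the start. This point is the centre of its inner floor, 4 mm above the counter; z up.
- tee: Bystander: loose brass pipe tee, about 76 x 40 mm, 38 mm high, lying among the discs and studs. Origin at the middle of its underside.
- sealant: Bystander: loose white bottle, 52 mm diameter, 130 mm tall, near the robot on its right. Origin at the centre of its foot.
- wrench: Bystander: loose wrench, 200 mm long, lying behind the pin stand. Origin at its underside.
- taperoll: Bystander: loose roll of packing tape lying flat, 100 mm diameter, 48 mm high, with a 76 mm hole, near the robot on its left. Origin at the centre of its underside.
There are look-alikes about, which are no part of the job. What is shaped like the part that bears disc3_c but orange or turquoise is not meant.

How it is judged:
By the outcome, as a careful person would: the job done as asked, in the order asked, and still so for the second after the job is handed in, with the robot touching nothing.
Of disc0, disc6 only 1 to 1 are there at a start; the rules pass over those that are not, and their reading is None.
Of disc1, disc2, disc3, disc4, disc5 only 4 to 5 are there at a start; the rules pass over those that are not, and their reading is None.
At some moment in a run one of disc1, disc2, disc3, disc4, disc5, stud0, stud1, stud2, stud3 may be knocked a few centimetres aside while the robot is not near it.
It also fails if it takes over 210 s, if anything falls off the work surface, if the arm or the gripper's body presses on something with over 40 N, if the wrist force passes 120 N, or if a joint passes its speed limit or range.

## Working session

There is one attempt and no reset: what is moved stays moved. The work goes in short steps, Python scripts to look and compute and a tool call to move; the robot and the scene stay as the last step left them, time stands still between calls to the robot, and variables do not carry over. Pictures are saved under pics/ and viewed, at most 15 in all, crops included, and the job is handed in when it is done.

Besides the shell and the picture viewer there is one more tool, called after "Emit:" as a command line: name --argument value ..., lists and objects as JSON in quotes. move_arm: Moves the arm, as the interface text tells. Its arguments: {"type":"object","properties":{"series":{"type":"string"},"jaw":{"type":"number"},"newtons":{"type":"number"}},"required":["series"]}

```bash
mkdir -p pics; cat > h.py <<'E'
import numpy as np, cv2
from scipy.spatial.transform import Rotation as R
from rig import robot
def save(c,n,box=None,s=1):
    im=c["img"][:,:,::-1]
    if box: im=im[box[1]:box[3],box[0]:box[2]]
    cv2.imwrite("pics/"+n,cv2.resize(im,None,fx=s,fy=s,interpolation=cv2.INTER_CUBIC))
def proj(c,p):
    T=c["world_to_cam"];r=cv2.Rodrigues(T[:3,:3])[0]
    return cv2.projectPoints(np.float64(p).reshape(-1,1,3),r,T[:3,3],c["mtx"],np.float64(c["distortion"]))[0].reshape(-1,2)
def unproj(c,uv,z):
    x=cv2.undistortPoints(np.float64(uv).reshape(-1,1,2),c["mtx"],np.float64(c["distortion"])).reshape(-1,2)
    T=c["world_to_cam"];Rm=T[:3,:3];o=-Rm.T@T[:3,3]
    d=np.c_[x,np.ones(len(x))]@Rm
    return o+d*((z-o[2])/d[:,2])[:,None]
E
python3 - <<'E'
from h import *
np.set_printoptions(precision=4,suppress=True)
t=robot.camera("top");s=robot.camera("scene")
save(t,"t0.png",None,1.5);save(s,"s0.png",None,1.5)
for n in ["disc1_c","disc6_c","stud0_c","pin_grip","pin_collar","stand","riser","riser_floor","riser_line","tray_in","tee"]:
    for c,m in((t,"top"),(s,"scene")):
        for d in robot.tip_of(c,n):
            if d["p"]>.2: print(n,m,round(d["p"],2),np.array(d["xyz"]),proj(c,d["xyz"])[0].round())
o=robot.get_obs();print(o["tool_rot"],o["position"],o["time"])
E
```

```text
disc1_c top 0.84 [0.5695 0.1827 0.0082] [194. 199.]
disc1_c top 0.63 [ 0.6845 -0.1809  0.012 ] [311. 161.]
disc1_c scene 0.8 [0.5642 0.1838 0.0071] [279. 263.]
disc1_c scene 0.68 [0.5059 0.3493 0.1227] [348. 280.]
disc6_c scene 0.28 [0.4477 0.1749 0.0098] [311. 237.]
stud0_c top 0.76 [ 0.555  -0.1718  0.0134] [311. 202.]
stud0_c scene 0.48 [ 0.5546 -0.1748  0.0153] [206. 171.]
stud0_c scene 0.27 [0.4471 0.1733 0.0073] [311. 237.]
pin_grip top 0.45 [0.671  0.0352 0.1457] [241. 151.]
pin_grip scene 0.78 [0.6715 0.0353 0.1441] [210. 216.]
pin_collar top 0.6 [0.6758 0.0376 0.1131] [240. 153.]
pin_collar top 0.57 [0.5018 0.3437 0.1152] [129. 215.]
pin_collar scene 0.57 [0.6737 0.0376 0.1155] [211. 223.]
pin_collar scene 0.35 [0.5042 0.3467 0.1204] [348. 279.]
stand top 0.68 [0.6777 0.0091 0.0029] [251. 165.]
stand top 0.55 [ 0.4485  0.0543 -0.0001] [237. 238.]
stand scene 0.63 [ 0.6828  0.0093 -0.    ] [205. 240.]
riser top 0.93 [ 0.5057  0.339  -0.0004] [144. 221.]
riser scene 0.66 [0.5036 0.3432 0.001 ] [338. 298.]
riser scene 0.39 [0.6726 0.0351 0.1452] [210. 216.]
riser_floor top 0.66 [0.5054 0.3427 0.0213] [140. 220.]
riser_floor scene 0.68 [0.5044 0.3391 0.0195] [338. 294.]
riser_line top 0.61 [0.5048 0.3466 0.117 ] [128. 214.]
riser_line top 0.46 [0.6749 0.037  0.1156] [240. 153.]
riser_line top 0.25 [ 0.3194 -0.3161  0.0008] [363. 279.]
riser_line scene 0.9 [0.5031 0.3466 0.1206] [348. 279.]
riser_line scene 0.63 [ 0.6835 -0.182   0.0124] [167. 191.]
riser_line scene 0.36 [ 0.3171  0.2629 -0.0036] [369. 237.]
tray_in top 0.58 [ 0.4993 -0.3402  0.0063] [366. 219.]
tray_in top 0.27 [0.5585 0.0569 0.0138] [235. 202.]
tray_in scene 0.96 [ 0.5015 -0.3442  0.0062] [191. 130.]
tee top 0.62 [ 0.4466  0.0529 -0.0016] [237. 239.]
tee scene 0.74 [ 0.4469  0.0559 -0.0012] [284. 209.]
[ 0.134  0.991  0.    -0.   ] [0.1659 0.6025 0.2445] 1.2
```

View pics/t0.png

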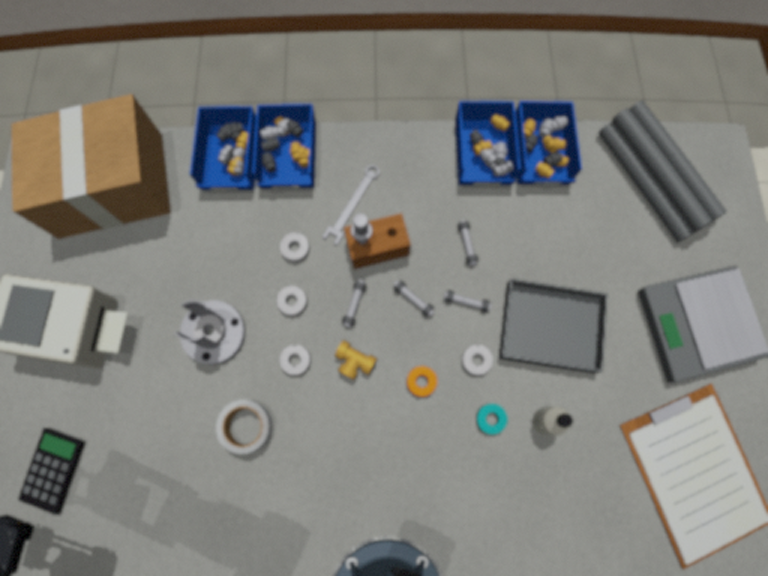

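View pics/s0.png

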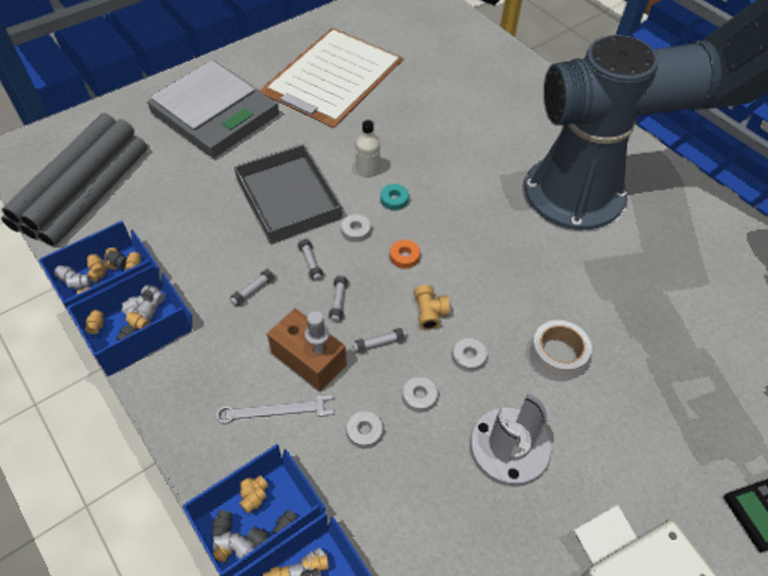

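The top picture shows four silver discs at (294,247), (291,300), (294,360) and (478,360) in the 1.5x view. There are four studs at (468,243), (355,305), (413,298) and (467,301). The orange and turquoise rings are look-alikes. The riser is at (208,332), the pin stand at (378,240) and the tray at (553,327). Next I'll enlarge the riser.

```bash
python3 - <<'E'
from h import *
np.set_printoptions(precision=4,suppress=True)
t=robot.camera("top");s=robot.camera("scene")
a=cv2.resize(t["img"][190:252,110:172],(400,400),interpolation=cv2.INTER_CUBIC)
b=cv2.resize(s["img"][255:330,305:380],(400,400),interpolation=cv2.INTER_CUBIC)
cv2.imwrite("pics/r0.png",np.hstack([a,b])[:,:,::-1])
# discs: fine centre from the top picture; ellipse of the bright ring
for nm,c,L in(("top",t,[(196,165),(194,200),(196,240),(318.5,240)]),("scene",s,[(243,286),(280,262),(313,236),(237.5,151)])):
    g=c["img"].astype(int).min(2)
    for u,v in L:
        u,v=int(u),int(v);w=g[v-20:v+21,u-20:u+21]
        m=(w>175).astype(np.uint8);n,lab,st,ce=cv2.connectedComponentsWithStats(m)
        k=1+np.argmax(st[1:,4]);cs,_=cv2.findContours((lab==k).astype(np.uint8),cv2.RETR_EXTERNAL,cv2.CHAIN_APPROX_NONE)
        (x,y),ax,_=cv2.fitEllipse(max(cs,key=len));print(nm,"disc",st[k,4],ax,(x+u-20,y+v-20),unproj(c,(x+u-20,y+v-20),.02 )[0])
# studs: nuts are dark
for nm,c,L in(("top",t,[(312,162),(237,203),(275,199),(311,200.5)]),("scene",s,[(168,191),(253,227),(226,199),(207,172)])):
    for u,v in L:
        u,v=int(u),int(v);w=c["img"][v-22:v+23,u-22:u+23].astype(int)
        m=(w.max(2)<95).astype(np.uint8);n,lab,st,ce=cv2.connectedComponentsWithStats(m)
        ks=[k for k in range(1,n) if st[k,4]>8]
        p=[(ce[k]+[u-22,v-22]) for k in ks]
        print(nm,"stud",[st[k,4] for k in ks],unproj(c,p,.012)[:,:2].tolist() if p else None)
for n in ["disc1_c","stud0_c"]:
    for nm,c in(("top",t),("scene",s)):
        for d in robot.search_frame(c,n): print(nm,n,round(d["p"],2),np.array(d["xyz"]),proj(c,d["xyz"])[0].round())
E
```

```text
top disc 142 (14.958730697631836, 16.332942962646484) (195.96551704406738, 163.4501781463623) [0.6812 0.1786 0.02  ]
top disc 152 (15.872283935546875, 16.459081649780273) (193.8272876739502, 199.23323249816895) [0.567  0.1826 0.02  ]
top disc 154 (16.55548858642578, 16.943662643432617) (195.9753589630127, 238.91217041015625) [0.4466 0.1738 0.02  ]
top disc 166 (16.608684539794922, 17.22769546508789) (318.30103492736816, 238.94130897521973) [ 0.4399 -0.1867  0.02  ]
scene disc 298 (20.82108497619629, 21.763362884521484) (242.4073429107666, 284.7371349334717) [0.6807 0.181  0.02  ]
scene disc 265 (19.206653594970703, 21.025663375854492) (279.5025005340576, 261.1386375427246) [0.5658 0.1847 0.02  ]
scene disc 227 (17.203777313232422, 20.29434585571289) (312.95578384399414, 234.46871757507324) [0.4445 0.1757 0.02  ]
scene disc 147 (13.071517944335938, 17.413516998291016) (236.67382621765137, 149.6789321899414) [ 0.4379 -0.1853  0.02  ]
top stud [np.int32(23), np.int32(19)] [[0.7196925092935466, -0.1717385138487107], [0.6442443929029384, -0.18123152377002277]]
top stud [np.int32(15), np.i
[... 612 characters left out ...]
32(53)] [[0.5669737853385839, -0.13545965773424518], [0.5372702267757131, -0.08957200019606193], [0.5851993005118088, -0.035517984154457616], [0.6344917979861928, -0.030399026478086122]]
scene stud [np.int32(167), np.int32(39), np.int32(53), np.int32(29)] [[0.5445417473932407, -0.25249287768659157], [0.545388053509186, -0.2086621108143386], [0.5669737853385839, -0.13545965773424518], [0.5399336137973276, -0.09414357482288171]]
top disc1_c 0.75 [0.5674 0.1824 0.0185] [194. 199.]
scene disc1_c 0.62 [0.5684 0.1867 0.0187] [279. 262.]
top stud0_c 0.65 [0.6784 0.1743 0.0211] [197. 164.]
top stud0_c 0.59 [ 0.5589 -0.1684  0.023 ] [310. 200.]
scene stud0_c 0.66 [ 0.5631 -0.1701  0.0194] [205. 172.]
```

View pics/r0.png

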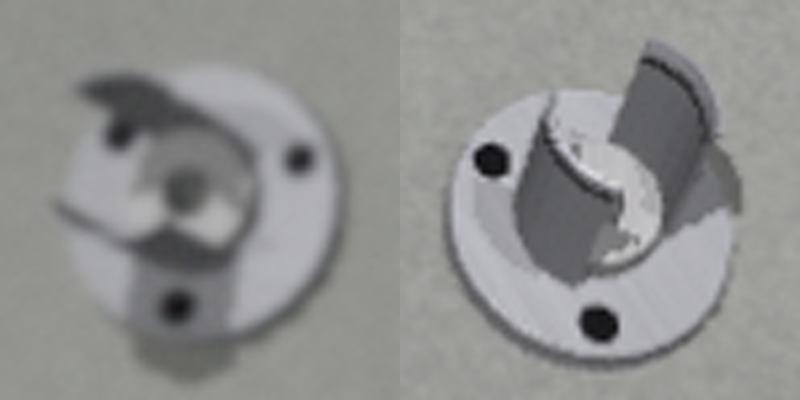

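```bash
python3 - <<'E'
from h import *
np.set_printoptions(precision=4,suppress=True)
t=robot.camera("top");s=robot.camera("scene")
P=np.array([(553,93),(622,195),(650,42),(717,135)],float);P[:,0]-=400;P=P/5.3333+[305,255]
W=unproj(s,P,.134);print(W,W.mean(0))
d=(W[0]+W[1]-W[2]-W[3])/2;print("x axis deg",np.degrees(np.arctan2(d[1],d[0])),np.linalg.norm(d))
e=W[0]-W[1]+W[2]-W[3];print("y axis deg",np.degrees(np.arctan2(e[1],e[0])))
c0=np.array([.5045,.343])
yaw=np.arctan2(-d[1],-d[0]) if d[0]<0 else np.arctan2(d[1],d[0])
out=[]
for z in(.04,.06):
  for c,x,y,n in((t,110,190,62),(s,305,255,75)):
    k=400/n;im=cv2.resize(c["img"][y:y+n,x:x+n],(400,400),interpolation=cv2.INTER_CUBIC)[:,:,::-1].copy()
    def dr(pts,col,cl=False):
        q=((proj(c,pts)-[x-.0,y-.0]+.5)*k).astype(np.int32);cv2.polylines(im,[q],cl,col,1)
    a=np.linspace(0,2*np.pi,60)
    ci=lambda r,zz,a=a:np.c_[c0[0]+r*np.cos(a),c0[1]+r*np.sin(a),0*a+zz]
    dr(ci(.065,.02),(255,0,0),True);dr(ci(.03,z),(0,0,255),True);dr(ci(.012,z),(0,0,255),True)
    for f in(0,np.pi):
        b=yaw+f+np.radians(np.linspace(-46,46,20));dr(ci(.0345,.134,b),(0,255,0));dr(ci(.0345,.12,b),(0,255,255))
    out.append(im)
m=np.vstack([np.hstack(out[:2]),np.hstack(out[2:])]);cv2.imwrite("pics/r1.png",cv2.resize(m,(600,600)))
E
```

```text
[[0.5251 0.3199 0.134 ]
 [0.5332 0.3705 0.134 ]
 [0.4752 0.3266 0.134 ]
 [0.4825 0.3742 0.134 ]] [0.504  0.3478 0.134 ]
x axis deg -5.953502815101593 0.050577502196723696
y axis deg -98.85440982168261
```

View pics/r1.png

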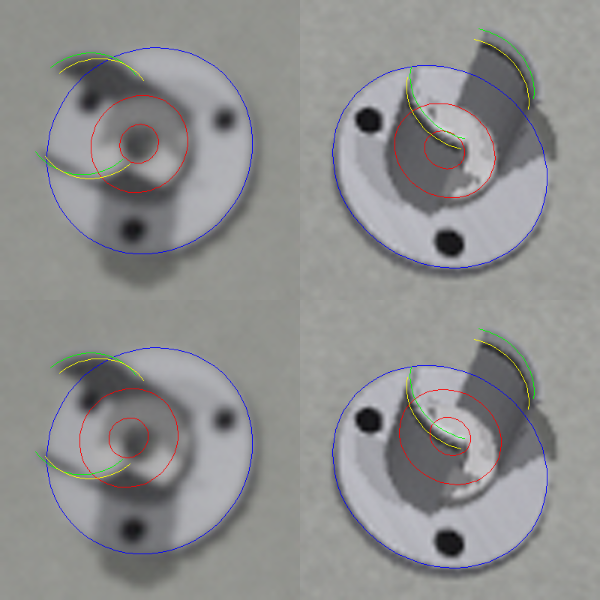

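The disc already in the tube looks 20 mm thick, since the z=0.04 overlay fits best, so all four silver discs are needed. I'll confirm this by touch when placing. The slots lie along about 82.5° in the world. First I'll go to the disc at (291,300), which is silver and not a look-alike.

```bash
cat >> h.py <<'E'
def go(*tg,frm=None):
    """targets (x,y,z,deg of tool y in world); prints tool-frame shift mm and turn deg from current pose (or frm)"""
    o=robot.get_obs()
    if frm is None:
        p=np.array(o["position"]);r=R.from_quat(o["tool_rot"]);ty=r.as_matrix()[:,1];a=np.degrees(np.arctan2(ty[1],ty[0]))
        print("now",p.round(4),"ydeg",round(a,1),"F",np.round(o["ft_force"],1),"w",round(o["grip_width"],4),"gf",round(o["grip_force"],1),"t",round(o["time"],1))
    else: p=np.array(frm[:3]);a=frm[3]
    for x,y,z,b in tg:
        th=np.radians(a);Y=np.array([np.cos(th),np.sin(th),0]);Z=np.array([0,0,-1]);X=np.cross(Y,Z)
        M=np.c_[X,Y,Z];yb=np.radians(b);Yb=np.array([np.cos(yb),np.sin(yb),0]);Mb=np.c_[np.cross(Yb,Z),Yb,Z]
        rm=R.from_matrix(M) if frm is not None else r
        s=rm.inv().apply(np.array([x,y,z])-p)*1000;v=(rm.inv()*R.from_matrix(Mb)).as_rotvec(degrees=True)
        print("->",(x,y,z,b),s.round(1),v.round(1))
E
python3 -c "
from h import *
go((.5665,.1837,.09,82.5),(.5665,.1837,.034,82.5))"
```

```text
now [0.1659 0.6025 0.2446] ydeg 74.6 F [-0.7  0.7 -0.4] w 0.0871 gf 0.0 t 1.6
-> (0.5665, 0.1837, 0.09, 82.5) [-497.4 -297.4  154.5] [ 0.  -0.  -7.9]
-> (0.5665, 0.1837, 0.034, 82.5) [-497.4 -297.4  210.5] [ 0.  -0.  -7.9]
```

Emit:
move_arm --series "-250 -150 10 0 0 -4;-250 -150 10 0 0 -7.9;-250 -150 10 0 0 -7.9;-250 -150 10 0 0 -7.9;-250 -150 10 0 0 -7.9;-250 -150 10 0 0 -7.9;-250 -150 10 0 0 -7.9;-250 -150 10 0 0 -7.9" --jaw 1 --newtons 30

```text
time: 2.27
position: [0.3725, 0.387, 0.2346]
tool_rot: [0.069, 0.998, -0.001, 0.002]
ft_force: [0.3, -0.1, -0.4]
grip_width: 0.0871
grip_force: 0.0
```

```bash
python3 -c "
from h import *
go((.5665,.1837,.09,82.5),(.5665,.1837,.034,82.5))"
```

```text
now [0.3725 0.387  0.2346] ydeg 82.1 F [ 0.3 -0.1 -0.4] w 0.0871 gf 0.0 t 2.3
-> (0.5665, 0.1837, 0.09, 82.5) [-219.6 -174.5  145.6] [-0.1  0.2 -0.4]
-> (0.5665, 0.1837, 0.034, 82.5) [-219.4 -174.4  201.6] [-0.1  0.2 -0.4]
```

Emit:
move_arm --series "-219 -174 20 0 0 0;-219 -174 20 0 0 0;-219 -174 20 0 0 0;-219 -174 20 0 0 0;-219 -174 20 0 0 0;-219 -174 20 0 0 0;-219 -174 20 0 0 0;-219 -174 80 0 0 0"

```text
time: 2.93
position: [0.5732, 0.1872, 0.1796]
tool_rot: [0.068, 0.998, 0.001, 0.012]
ft_force: [1.3, 1.4, -0.1]
grip_width: 0.0867
grip_force: 0.0
```

```bash
python3 -c "
from h import *
go((.5665,.1837,.034,82.5))
c=robot.camera('scene');t=robot.camera('top')
for k in (c,t):
  for d in robot.tip_of(k,'disc1_c')+robot.search_frame(k,'disc1_c'): print(round(d['p'],2),np.round(d['xyz'],4))
"
```

```text
now [0.5732 0.1872 0.1796] ydeg 82.2 F [ 1.3  1.4 -0.1] w 0.0867 gf 0.0 t 2.9
-> (0.5665, 0.1837, 0.034, 82.5) [  9.5  -5.  145.4] [ 0.2  1.3 -0.3]
0.86 [0.5666 0.181  0.0075]
0.6 [0.5719 0.1882 0.0169]
0.59 [0.5657 0.1816 0.0098]
0.53 [0.5557 0.183  0.0192]
```

```bash
python3 -c "
from h import *
go((.5663,.1825,.034,82.5))
"
```

```text
now [0.5617 0.1915 0.1743] ydeg 82.6 F [ 0.7 -0.1  0.9] w 0.0868 gf 0.0 t 3.2
-> (0.5663, 0.1825, 0.034, 82.5) [ -5.5  -8.4 140.3] [0.  0.1 0.1]
```

Emit:
move_arm --series "-5.5 -8.4 40 0 0 0;-5.5 -8.4 80 0 0 0;-5.5 -8.4 105 0 0 0;-5.5 -8.4 125 0 0 0;-5.5 -8.4 140 0 0 0;-5.5 -8.4 140 0 0 0;-5.5 -8.4 140 0 0 0;-5.5 -8.4 140 0 0 0"

```text
time: 3.9
position: [0.5672, 0.1823, 0.035]
tool_rot: [0.065, 0.998, 0.0, 0.002]
ft_force: [0.7, -0.3, 0.0]
grip_width: 0.0869
grip_force: 0.0
```

Emit:
move_arm --series "0 0 0 0 0 0;0 0 0 0 0 0;0 0 0 0 0 0;0 0 0 0 0 0;0 0 0 0 0 0;0 0 0 0 0 0" --jaw 0.5 --newtons 30

```text
time: 4.4
position: [0.5662, 0.1815, 0.0333]
tool_rot: [0.066, 0.998, 0.0, 0.0]
ft_force: [-0.3, 0.2, 3.1]
grip_width: 0.0588
grip_force: 30.0
```

Emit:
move_arm --series "0 0 -30 0 0 0;0 0 -70 0 0 0;0 0 -110 0 0 0;0 0 -140 0 0 0;0 0 -140 0 0 0;0 0 -140 0 0 0;0 0 -140 0 0 0;0 0 -140 0 0 0"

```text
time: 5.07
position: [0.5643, 0.1811, 0.1709]
tool_rot: [0.065, 0.998, -0.0, -0.002]
ft_force: [-0.1, 1.2, -1.3]
grip_width: 0.0588
grip_force: 30.0
```

```bash
python3 -c "
from h import *
go((.5044,.343,.174,82.5),(.5044,.343,.090,82.5))
c=robot.camera('scene');t=robot.camera('top')
a=cv2.resize(t['img'][165:255,100:220],(400,300),interpolation=2);b=cv2.resize(c['img'][215:335,265:425],(400,300),interpolation=2)
cv2.imwrite('pics/g1.png',np.hstack([a,b])[:,:,::-1])
"
```

```text
now [0.5643 0.1811 0.1709] ydeg 82.5 F [-0.1  1.2 -1.3] w 0.0588 gf 30.0 t 5.1
-> (0.5044, 0.343, 0.174, 82.5) [ 80.6 152.7  -2.9] [-0.1 -0.2 -0. ]
-> (0.5044, 0.343, 0.09, 82.5) [ 80.2 152.8  81.1] [-0.1 -0.2 -0. ]
```

View pics/g1.png

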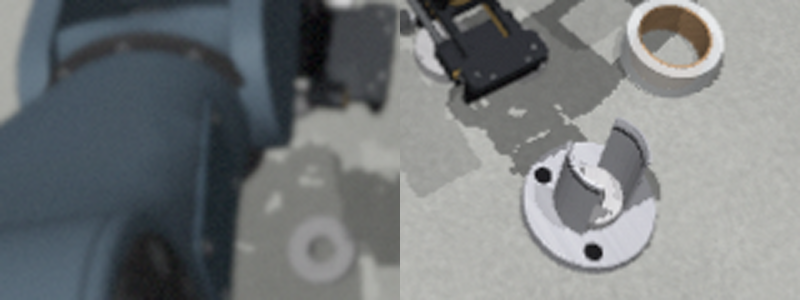

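The disc is held, at a width of 58.8 mm. Next I'll take it over the riser.

Emit:
move_arm --series "20 38 -8 0 0 0;40 76 -8 0 0 0;60 114 -8 0 0 0;75 142 -8 0 0 0;80 153 -8 0 0 0;80 153 -8 0 0 0;80 153 -8 0 0 0;80 153 -8 0 0 0"

```text
time: 5.83
position: [0.5068, 0.3423, 0.18]
tool_rot: [0.066, 0.998, -0.001, -0.001]
ft_force: [-0.1, -0.6, -1.7]
grip_width: 0.0589
grip_force: 30.0
```

Emit:
move_arm --series "0 0 0 0 0 0;0 0 0 0 0 0;0 0 0 0 0 0;0 0 0 0 0 0"

```text
time: 6.17
position: [0.5071, 0.3427, 0.1809]
tool_rot: [0.066, 0.998, -0.0, 0.0]
ft_force: [0.1, 0.5, -1.7]
grip_width: 0.0587
grip_force: 30.0
```

```bash
python3 -c "
from h import *
go((.5044,.343,.174,82.5),(.5044,.343,.090,82.5))
c=robot.camera('scene');t=robot.camera('top')
b=cv2.resize(c['img'][250:330,295:395],(750,600),interpolation=2)
cv2.imwrite('pics/g2.png',b[:,:,::-1])
for k in(c,t):
  for n in('disc1_c','riser_line'):
    for d in robot.tip_of(k,n): print(n,round(d['p'],2),np.round(d['xyz'],4))
"
```

```text
now [0.5071 0.3427 0.1809] ydeg 82.4 F [ 0.1  0.5 -1.7] w 0.0587 gf 30.0 t 6.2
-> (0.5044, 0.343, 0.174, 82.5) [ 2.7 -0.   6.9] [-0.   0.  -0.1]
-> (0.5044, 0.343, 0.09, 82.5) [ 2.7 -0.  90.9] [-0.   0.  -0.1]
disc1_c 0.54 [0.5074 0.3422 0.1582]
riser_line 0.95 [0.4999 0.3473 0.1188]
disc1_c 0.44 [0.5065 0.345  0.1565]
riser_line 0.9 [0.5048 0.3443 0.117 ]
riser_line 0.57 [0.4415 0.1741 0.0106]
```

View pics/g2.png

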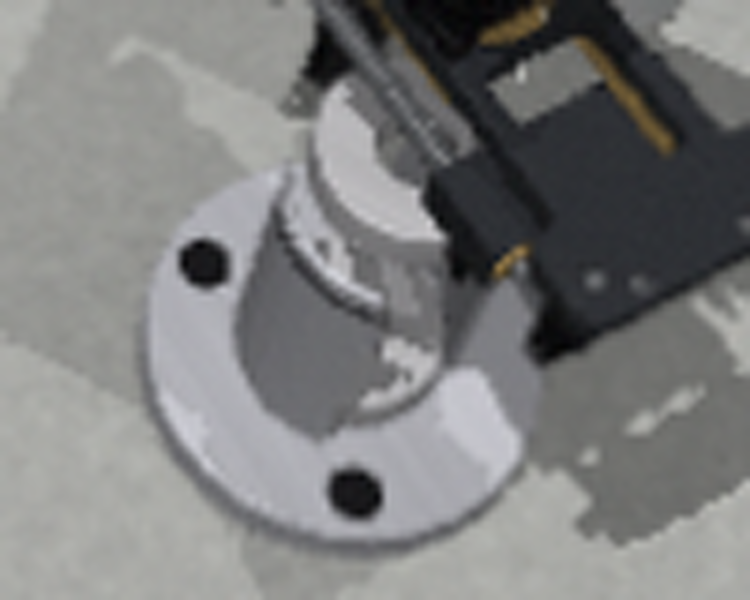

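Emit:
move_arm --series "2.7 1 0 0 0 0;2.7 1 5 0 0 0;2.7 1 10 0 0 0;2.7 1 15 0 0 0;2.7 1 20 0 0 0;2.7 1 25 0 0 0;2.7 1 25 0 0 0;2.7 1 25 0 0 0"

```text
time: 7.13
position: [0.5038, 0.3447, 0.1552]
tool_rot: [0.065, 0.998, -0.0, -0.001]
ft_force: [-0.4, 0.6, -1.4]
grip_width: 0.0593
grip_force: 30.0
```

```bash
python3 -c "
from h import *
go((.5044,.343,.090,82.5));print(robot.get_obs()['moment'])"
```

```text
now [0.5038 0.3447 0.1552] ydeg 82.5 F [-0.4  0.6 -1.4] w 0.0593 gf 30.0 t 7.1
-> (0.5044, 0.343, 0.09, 82.5) [-0.9 -1.6 65.2] [-0.  -0.1 -0. ]
[0.00926708 0.01729209 0.00341333]
```

Emit:
move_arm --series "0 0 12 0 0 0;0 0 24 0 0 0;0 0 36 0 0 0;0 0 48 0 0 0;0 0 56 0 0 0;0 0 61 0 0 0;0 0 65 0 0 0;0 0 65 0 0 0"

```text
time: 7.8
position: [0.5035, 0.3446, 0.0898]
tool_rot: [0.065, 0.998, -0.0, -0.001]
ft_force: [0.0, -0.2, -0.5]
grip_width: 0.059
grip_force: 30.0
```

Emit:
move_arm --series "0 0 0 0 0 0;0 0 0 0 0 0;0 0 0 0 0 0;0 0 0 0 0 0"

```text
time: 8.13
position: [0.5043, 0.345, 0.0915]
tool_rot: [0.065, 0.998, 0.0, 0.001]
ft_force: [-0.1, 0.2, -1.2]
grip_width: 0.0592
grip_force: 30.0
```

No contact with the disc bottom at about 57 mm, so the disc in the tube is the 20 mm one and four more are needed. I'll release this one and lift.

Emit:
move_arm --series "0 0 0 0 0 0;0 0 0 0 0 0;0 0 0 0 0 0;0 0 0 0 0 0;0 0 0 0 0 0" --jaw 0.9

```text
time: 8.55
position: [0.5041, 0.3449, 0.0911]
tool_rot: [0.065, 0.998, 0.0, 0.0]
ft_force: [0.9, -0.2, -0.6]
grip_width: 0.0769
grip_force: 0.0
```

Emit:
move_arm --series "0 0 -20 0 0 0;0 0 -45 0 0 0;0 0 -80 0 0 0;0 0 -110 0 0 0;0 0 -110 0 0 0;0 0 -110 0 0 0;0 0 -110 0 0 0" --jaw 1

```text
time: 9.13
position: [0.5035, 0.3446, 0.2006]
tool_rot: [0.065, 0.998, -0.0, -0.0]
ft_force: [0.3, 0.1, 0.5]
grip_width: 0.0869
grip_force: 0.0
```

```bash
python3 -c "
from h import *
go((.4456,.175,.2,82.5),(.4456,.175,.034,82.5),(.681,.180,.1,82.5))
c=robot.camera('scene');t=robot.camera('top')
for k in(c,t):
    for d in robot.tip_of(k,'disc1_c'): print(round(d['p'],2),np.round(d['xyz'],4))
"
```

```text
now [0.5035 0.3446 0.2006] ydeg 82.5 F [0.3 0.1 0.5] w 0.0869 gf 0.0 t 9.1
-> (0.4456, 0.175, 0.2, 82.5) [  35.3 -175.7    0.7] [-0. -0. -0.]
-> (0.4456, 0.175, 0.034, 82.5) [  35.1 -175.7  166.7] [-0. -0. -0.]
-> (0.681, 0.18, 0.1, 82.5) [-197.5 -140.   100.5] [-0. -0. -0.]
0.87 [0.5025 0.3439 0.0487]
0.62 [0.5064 0.3433 0.0464]
```

Emit:
move_arm --series "8 -40 0 0 0 0;16 -80 0 0 0 0;24 -120 0 0 0 0;31 -155 0 0 0 0;35 -176 0 0 0 0;35 -176 40 0 0 0;35 -176 80 0 0 0;35 -176 80 0 0 0"

```text
time: 10.0
position: [0.4413, 0.1734, 0.1138]
tool_rot: [0.066, 0.998, -0.002, -0.008]
ft_force: [-1.9, -0.2, -1.0]
grip_width: 0.087
grip_force: 0.0
```

Emit:
move_arm --series "0 0 0 0 0 0;0 0 0 0 0 0;0 0 0 0 0 0"

```text
time: 10.25
position: [0.4478, 0.1755, 0.1229]
tool_rot: [0.065, 0.998, 0.0, 0.002]
ft_force: [1.0, 0.3, 0.4]
grip_width: 0.087
grip_force: 0.0
```

```bash
python3 -c "
from h import *
c=robot.camera('scene');t=robot.camera('top')
for k in(c,t):
    for d in robot.tip_of(k,'disc1_c'): print(round(d['p'],2),np.round(d['xyz'],4))
go((.4456,.175,.034,82.5))
save(c,'d2.png',(260,190,360,265),6)
"
```

```text
0.63 [0.5053 0.3452 0.0494]
0.23 [0.5606 0.0589 0.0137]
0.4 [ 3.165e-01 -3.167e-01 -1.000e-04]
now [0.4473 0.1754 0.1228] ydeg 82.5 F [ 0.9 -0.5 -0.5] w 0.0866 gf 0.0 t 10.4
-> (0.4456, 0.175, 0.034, 82.5) [ 2.  -0.7 88.8] [0.1 0.2 0. ]
```

View pics/d2.png

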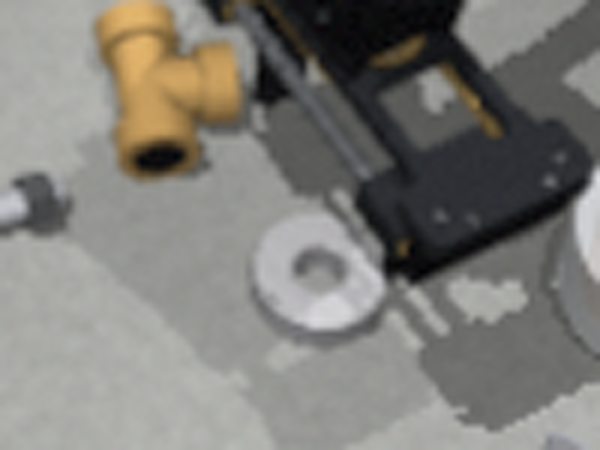

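The crop shows the silver disc at crop (318,270), which is pixel (313,235). It hasn't moved and is clear of the tee, so I'll grasp it.

Emit:
move_arm --series "2 -0.7 35 0 0 0;2 -0.7 60 0 0 0;2 -0.7 78 0 0 0;2 -0.7 89 0 0 0;2 -0.7 89 0 0 0;2 -0.7 89 0 0 0;2 -0.7 89 0 0 0"

```text
time: 11.03
position: [0.445, 0.1747, 0.0329]
tool_rot: [0.065, 0.998, 0.0, 0.001]
ft_force: [0.1, -0.2, 0.4]
grip_width: 0.087
grip_force: 0.0
```

Emit:
move_arm --series "0 0 0 0 0 0;0 0 0 0 0 0;0 0 0 0 0 0;0 0 0 0 0 0;0 0 0 0 0 0;0 0 0 0 0 0" --jaw 0.5

```text
time: 11.53
position: [0.4444, 0.1745, 0.0321]
tool_rot: [0.065, 0.998, 0.0, 0.0]
ft_force: [0.5, -0.5, 2.1]
grip_width: 0.0581
grip_force: 30.0
```

Emit:
move_arm --series "0 0 -30 0 0 0;0 0 -70 0 0 0;0 0 -110 0 0 0;0 0 -147 0 0 0;0 0 -147 0 0 0;0 0 -147 0 0 0;0 0 -147 0 0 0;0 0 -147 0 0 0"

```text
time: 12.2
position: [0.4427, 0.1743, 0.1773]
tool_rot: [0.065, 0.998, -0.0, -0.002]
ft_force: [-0.1, -0.2, -1.7]
grip_width: 0.0581
grip_force: 30.0
```

Emit:
move_arm --series "0 0 0 0 0 0;0 0 0 0 0 0;0 0 0 0 0 0"

```text
time: 12.45
position: [0.4436, 0.1744, 0.1777]
tool_rot: [0.065, 0.998, -0.0, -0.001]
ft_force: [0.2, -0.4, -0.8]
grip_width: 0.0582
grip_force: 30.0
```

```bash
python3 -c "
from h import *
go((.5042,.3445,.181,82.5))
"
```

```text
now [0.4436 0.1744 0.1777] ydeg 82.5 F [ 0.2 -0.4 -0.8] w 0.0582 gf 30.0 t 12.4
-> (0.5042, 0.3445, 0.181, 82.5) [-37.8 176.6  -3.5] [-0.  -0.2 -0. ]
```

Emit:
move_arm --series "-8 38 -5 0 0 0;-16 78 -5 0 0 0;-25 118 -5 0 0 0;-33 156 -5 0 0 0;-38 177 -5 0 0 0;-38 177 -5 0 0 0;-38 177 -5 0 0 0;-38 177 -5 0 0 0"

```text
time: 13.12
position: [0.5039, 0.3442, 0.1828]
tool_rot: [0.065, 0.998, -0.001, -0.001]
ft_force: [-0.4, -0.8, -0.8]
grip_width: 0.0578
grip_force: 30.0
```

Emit:
move_arm --series "0 0 0 0 0 0;0 0 0 0 0 0;0 0 0 0 0 0;0 0 0 0 0 0"

```text
time: 13.45
position: [0.5051, 0.3443, 0.1841]
tool_rot: [0.066, 0.998, -0.0, -0.0]
ft_force: [-0.2, -0.0, -2.2]
grip_width: 0.0582
grip_force: 30.0
```

```bash
python3 -c "
from h import *
go((.5042,.3445,.095,82.5))
c=robot.camera('scene');t=robot.camera('top')
for k in(c,t):
    for d in robot.tip_of(k,'disc1_c'): print(round(d['p'],2),np.round(d['xyz'],4))
"
```

```text
now [0.5051 0.3443 0.1841] ydeg 82.4 F [-0.2 -0.  -2.2] w 0.0582 gf 30.0 t 13.4
-> (0.5042, 0.3445, 0.095, 82.5) [ 0.9  0.1 89.1] [-0.  -0.  -0.1]
0.54 [0.5039 0.3453 0.0491]
0.38 [0.5048 0.3456 0.0503]
0.27 [0.6695 0.0398 0.1118]
```

Emit:
move_arm --series "1 0 6 0 0 0;1 0 12 0 0 0;1 0 18 0 0 0;1 0 24 0 0 0;1 0 30 0 0 0;1 0 30 0 0 0"

```text
time: 14.15
position: [0.5031, 0.3447, 0.152]
tool_rot: [0.065, 0.998, -0.001, -0.001]
ft_force: [-0.4, -0.4, -2.2]
grip_width: 0.0581
grip_force: 30.0
```

Emit:
move_arm --series "0 0 12 0 0 0;0 0 24 0 0 0;0 0 36 0 0 0;0 0 46 0 0 0;0 0 52 0 0 0;0 0 56 0 0 0;0 0 58 0 0 0;0 0 58 0 0 0"

```text
time: 14.82
position: [0.5041, 0.3452, 0.0954]
tool_rot: [0.065, 0.998, -0.0, -0.0]
ft_force: [-0.3, -0.0, -2.6]
grip_width: 0.0581
grip_force: 30.0
```

Clean entry with no contact force, and the disc should be about 3 mm above the stack. I'll release and lift.

Emit:
move_arm --series "0 0 0 0 0 0;0 0 0 0 0 0;0 0 0 0 0 0;0 0 0 0 0 0;0 0 0 0 0 0" --jaw 0.9

```text
time: 15.23
position: [0.5044, 0.3453, 0.0965]
tool_rot: [0.065, 0.998, 0.0, 0.001]
ft_force: [0.3, 0.6, 0.8]
grip_width: 0.077
grip_force: 0.0
```

Emit:
move_arm --series "0 0 -20 0 0 0;0 0 -45 0 0 0;0 0 -80 0 0 0;0 0 -105 0 0 0;0 0 -105 0 0 0;0 0 -105 0 0 0;0 0 -105 0 0 0;0 0 -105 0 0 0" --jaw 1

```text
time: 15.9
position: [0.503, 0.3447, 0.1995]
tool_rot: [0.065, 0.998, -0.001, -0.001]
ft_force: [-0.3, 0.5, -0.7]
grip_width: 0.0871
grip_force: 0.0
```

```bash
python3 -c "
from h import *
go((.681,.180,.2,82.5),(.681,.180,.034,82.5))
c=robot.camera('scene');t=robot.camera('top')
for k in(c,t):
    for d in robot.tip_of(k,'disc1_c'): print(round(d['p'],2),np.round(d['xyz'],4))
"
```

```text
now [0.503  0.3447 0.1995] ydeg 82.5 F [-0.3  0.5 -0.7] w 0.0871 gf 0.0 t 15.9
-> (0.681, 0.18, 0.2, 82.5) [-197.9 -140.    -0.8] [-0.1 -0.1 -0. ]
-> (0.681, 0.18, 0.034, 82.5) [-198.4 -139.8  165.2] [-0.1 -0.1 -0. ]
0.54 [0.5031 0.3436 0.0504]
0.49 [0.5063 0.3457 0.0463]
```

Emit:
move_arm --series "-33 -23 0 0 0 0;-66 -46 0 0 0 0;-99 -70 0 0 0 0;-132 -93 0 0 0 0;-165 -117 0 0 0 0;-190 -134 0 0 0 0;-198 -140 0 0 0 0;-198 -140 0 0 0 0"

```text
time: 16.77
position: [0.684, 0.1778, 0.1998]
tool_rot: [0.067, 0.998, -0.0, 0.0]
ft_force: [-0.2, -0.9, 0.1]
grip_width: 0.087
grip_force: 0.0
```

Emit:
move_arm --series "0 0 35 0 0 0;0 0 70 0 0 0;0 0 70 0 0 0;0 0 70 0 0 0;0 0 70 0 0 0;0 0 70 0 0 0"

```text
time: 17.27
position: [0.6832, 0.1816, 0.1335]
tool_rot: [0.065, 0.998, 0.0, 0.002]
ft_force: [-0.8, -0.2, 0.5]
grip_width: 0.0869
grip_force: 0.0
```

```bash
python3 -c "
from h import *
c=robot.camera('scene');t=robot.camera('top')
for k in(c,t):
    for d in robot.tip_of(k,'disc1_c'): print(round(d['p'],2),np.round(d['xyz'],4))
go((.681,.180,.033,82.5))
a=cv2.resize(c['img'][255:320,200:280],(400,325),interpolation=2);b=cv2.resize(c['img'][255:320,305:385],(400,325),interpolation=2)
cv2.imwrite('pics/d3.png',np.hstack([a,b])[:,:,::-1])
"
```

```text
0.5 [0.5031 0.3447 0.0482]
0.65 [0.6741 0.0371 0.1145]
0.51 [ 0.3189  0.2656 -0.0005]
now [0.6829 0.1808 0.1329] ydeg 82.5 F [ 0.4  0.5 -0.5] w 0.0869 gf 0.0 t 17.5
-> (0.681, 0.18, 0.033, 82.5) [ 2.1 -1.1 99.8] [0.  0.2 0. ]
```

View pics/d3.png

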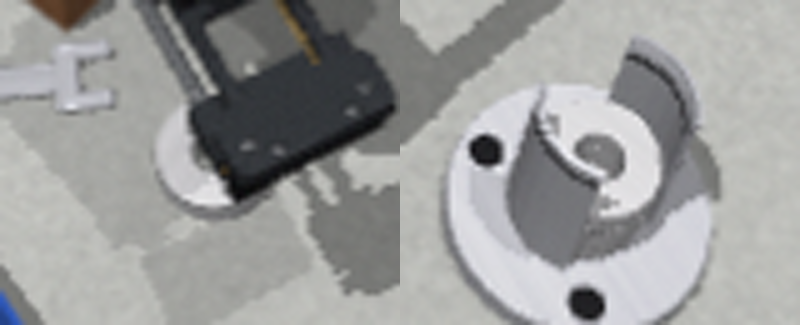

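The stack's top disc lies flat, with its hole at crop (600,155). The next disc, at pixel (243,286), hasn't moved. I'll grasp it.

Emit:
move_arm --series "2 -1 38 0 0 0;2 -1 70 0 0 0;2 -1 88 0 0 0;2 -1 99 0 0 0;2 -1 99 0 0 0;2 -1 99 0 0 0;2 -1 99 0 0 0"

```text
time: 18.05
position: [0.6816, 0.1799, 0.0338]
tool_rot: [0.065, 0.998, 0.0, 0.002]
ft_force: [1.3, -0.5, 0.5]
grip_width: 0.087
grip_force: 0.0
```

Emit:
move_arm --series "0 0 0 0 0 0;0 0 0 0 0 0;0 0 0 0 0 0;0 0 0 0 0 0;0 0 0 0 0 0;0 0 0 0 0 0" --jaw 0.5

```text
time: 18.55
position: [0.6801, 0.1798, 0.0323]
tool_rot: [0.065, 0.998, 0.0, 0.0]
ft_force: [-0.8, 0.2, 1.1]
grip_width: 0.059
grip_force: 30.0
```

Emit:
move_arm --series "0 0 -30 0 0 0;0 0 -70 0 0 0;0 0 -110 0 0 0;0 0 -150 0 0 0;0 0 -155 0 0 0;0 0 -155 0 0 0;0 0 -155 0 0 0;0 0 -155 0 0 0"

```text
time: 19.22
position: [0.6781, 0.1796, 0.1842]
tool_rot: [0.065, 0.998, -0.0, -0.003]
ft_force: [0.9, -0.9, -1.3]
grip_width: 0.0591
grip_force: 30.0
```

Emit:
move_arm --series "0 0 0 0 0 0;0 0 0 0 0 0;0 0 0 0 0 0"

```text
time: 19.47
position: [0.6792, 0.1797, 0.185]
tool_rot: [0.065, 0.998, -0.0, -0.002]
ft_force: [0.9, -0.2, -1.5]
grip_width: 0.0593
grip_force: 30.0
```

```bash
python3 -c "
from h import *
c=robot.camera('scene');print(unproj(c,[(345,286)],.08))
go((.5042,.3447,.188,82.5))
"
```

```text
[[0.50313947 0.34676257 0.08      ]]
now [0.6795 0.1797 0.1854] ydeg 82.5 F [-0.   0.1 -1.4] w 0.0588 gf 30.0 t 19.5
-> (0.5042, 0.3447, 0.188, 82.5) [195.3 140.7  -2.2] [-0.  -0.1 -0. ]
```

Emit:
move_arm --series "33 23 -3 0 0 0;66 47 -3 0 0 0;99 71 -3 0 0 0;132 95 -3 0 0 0;165 119 -3 0 0 0;187 135 -3 0 0 0;195 141 -3 0 0 0;195 141 -3 0 0 0"

```text
time: 20.18
position: [0.5028, 0.3468, 0.1898]
tool_rot: [0.063, 0.998, -0.0, -0.001]
ft_force: [0.0, 0.4, -0.8]
grip_width: 0.0588
grip_force: 30.0
```

Emit:
move_arm --series "0 0 0 0 0 0;0 0 0 0 0 0;0 0 0 0 0 0;0 0 0 0 0 0;0 0 0 0 0 0;0 0 0 0 0 0"

```text
time: 20.68
position: [0.5057, 0.3443, 0.1898]
tool_rot: [0.066, 0.998, -0.0, -0.0]
ft_force: [-0.7, -0.3, -1.3]
grip_width: 0.0589
grip_force: 30.0
```

```bash
python3 -c "
from h import *
go((.5042,.3449,.152,82.5),(.5042,.3449,.115,82.5))
"
```

```text
now [0.5057 0.3443 0.1898] ydeg 82.4 F [-0.7 -0.3 -1.3] w 0.0589 gf 30.0 t 20.7
-> (0.5042, 0.3449, 0.152, 82.5) [ 1.5  0.4 37.8] [-0.  -0.  -0.1]
-> (0.5042, 0.3449, 0.115, 82.5) [ 1.5  0.4 74.8] [-0.  -0.  -0.1]
```

Emit:
move_arm --series "1.5 0.5 8 0 0 0;1.5 0.5 16 0 0 0;1.5 0.5 22 0 0 0;1.5 0.5 28 0 0 0;1.5 0.5 34 0 0 0;1.5 0.5 38 0 0 0;1.5 0.5 38 0 0 0"

```text
time: 21.27
position: [0.5029, 0.3455, 0.1505]
tool_rot: [0.065, 0.998, -0.001, -0.001]
ft_force: [0.4, -0.1, -1.7]
grip_width: 0.0591
grip_force: 30.0
```

Emit:
move_arm --series "0 0 8 0 0 0;0 0 16 0 0 0;0 0 24 0 0 0;0 0 30 0 0 0;0 0 35 0 0 0;0 0 37 0 0 0;0 0 37 0 0 0;0 0 37 0 0 0"

```text
time: 21.93
position: [0.5037, 0.3458, 0.1148]
tool_rot: [0.065, 0.998, 0.0, 0.0]
ft_force: [-0.3, 0.8, -1.3]
grip_width: 0.0593
grip_force: 30.0
```

Emit:
move_arm --series "0 0 0 0 0 0;0 0 0 0 0 0;0 0 0 0 0 0;0 0 0 0 0 0;0 0 0 0 0 0" --jaw 0.9

```text
time: 22.35
position: [0.5038, 0.3458, 0.1153]
tool_rot: [0.065, 0.998, 0.0, 0.0]
ft_force: [-0.3, -0.2, 0.6]
grip_width: 0.0769
grip_force: 0.0
```

Emit:
move_arm --series "0 0 -20 0 0 0;0 0 -45 0 0 0;0 0 -75 0 0 0;0 0 -95 0 0 0;0 0 -95 0 0 0;0 0 -95 0 0 0;0 0 -95 0 0 0;0 0 -95 0 0 0" --jaw 1

```text
time: 23.02
position: [0.5026, 0.3453, 0.2084]
tool_rot: [0.065, 0.998, -0.001, -0.001]
ft_force: [-0.7, 0.3, 0.2]
grip_width: 0.0864
grip_force: 0.0
```

```bash
python3 -c "
from h import *
go((.472,.080,.2,37.5),(.439,-.186,.2,-7.5))
go((.439,-.186,.2,-7.5),(.439,-.186,.13,-7.5),frm=(.472,.08,.2,37.5))
"
```

```text
now [0.5026 0.3453 0.2084] ydeg 82.5 F [-0.7  0.3  0.2] w 0.0864 gf 0.0 t 23.0
-> (0.472, 0.08, 0.2, 37.5) [  -4.3 -267.     8.8] [-0.1 -0.1 45. ]
-> (0.439, -0.186, 0.2, -7.5) [  -6.3 -535.     9.3] [-0.2 -0.  90. ]
-> (0.439, -0.186, 0.2, -7.5) [-190.9 -188.1    0. ] [ 0.  0. 45.]
-> (0.439, -0.186, 0.13, -7.5) [-190.9 -188.1   70. ] [ 0.  0. 45.]
```

Emit:
move_arm --series "-4 -35 5 0 0 6;-4 -75 8 0 0 12;-4 -115 8 0 0 18;-4 -155 8 0 0 24;-4 -195 8 0 0 30;-4 -235 8 0 0 37;-4 -267 8 0 0 45;-4 -267 8 0 0 45"

```text
time: 23.68
position: [0.4712, 0.0759, 0.2006]
tool_rot: [0.447, 0.895, -0.002, -0.001]
ft_force: [-0.6, 0.5, -0.4]
grip_width: 0.0871
grip_force: 0.0
```

Emit:
move_arm --series "-28 -28 0 0 0 6;-56 -55 0 0 0 12;-84 -83 0 0 0 18;-112 -110 0 0 0 24;-140 -138 0 0 0 30;-168 -166 0 0 0 37;-191 -188 0 0 0 45;-191 -188 0 0 0 45"

```text
time: 24.35
position: [0.4407, -0.1911, 0.2013]
tool_rot: [0.755, 0.656, -0.0, 0.002]
ft_force: [0.0, 0.5, 0.4]
grip_width: 0.0872
grip_force: 0.0
```

Emit:
move_arm --series "0 0 30 0 0 0;0 0 60 0 0 0;0 0 60 0 0 0;0 0 60 0 0 0;0 0 60 0 0 0;0 0 60 0 0 0"

```text
time: 24.85
position: [0.4408, -0.1854, 0.1431]
tool_rot: [0.751, 0.66, 0.0, 0.001]
ft_force: [0.1, 0.4, 0.2]
grip_width: 0.0876
grip_force: 0.0
```

```bash
python3 -c "
from h import *
go((.4388,-.186,.033,-7.5))
c=robot.camera('scene');t=robot.camera('top')
save(c,'d4.png',(185,100,295,180),7)
for k in(c,t):
    for d in robot.tip_of(k,'disc1_c'): print(round(d['p'],2),np.round(d['xyz'],4))
"
```

```text
now [ 0.4408 -0.1854  0.1431] ydeg -7.4 F [0.1 0.4 0.2] w 0.0876 gf 0.0 t 24.9
-> (0.4388, -0.186, 0.033, -7.5) [ -0.7  -2.1 110.1] [0.1 0.1 0.1]
0.74 [ 0.6851 -0.1797  0.0143]
0.62 [0.502 0.346 0.049]
```

View pics/d4.png

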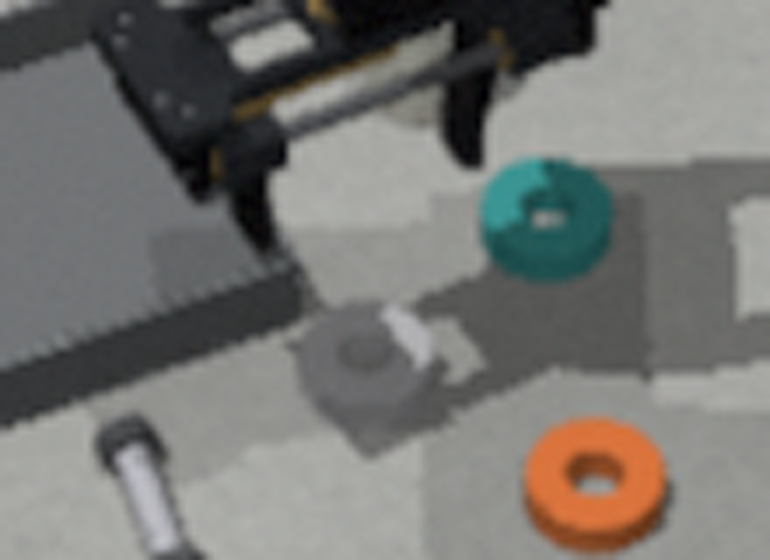

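In the crop the silver disc lies in shadow at (362,350), pixel (237,150). It hasn't moved, and it's clearly not the turquoise (547,215) or orange (595,485) ring. I'll grasp it.

Emit:
move_arm --series "-1 -2 38 0 0 0;-1 -2 75 0 0 0;-1 -2 97 0 0 0;-1 -2 110 0 0 0;-1 -2 110 0 0 0;-1 -2 110 0 0 0;-1 -2 110 0 0 0"

```text
time: 25.63
position: [0.4384, -0.1866, 0.0328]
tool_rot: [0.752, 0.659, 0.0, 0.001]
ft_force: [0.6, 0.1, 0.5]
grip_width: 0.087
grip_force: 0.0
```

Emit:
move_arm --series "0 0 0 0 0 0;0 0 0 0 0 0;0 0 0 0 0 0;0 0 0 0 0 0;0 0 0 0 0 0;0 0 0 0 0 0" --jaw 0.5

```text
time: 26.13
position: [0.438, -0.1864, 0.0323]
tool_rot: [0.752, 0.659, 0.0, 0.0]
ft_force: [0.8, -0.4, 4.6]
grip_width: 0.0592
grip_force: 30.0
```

Emit:
move_arm --series "0 0 -30 0 0 0;0 0 -70 0 0 0;0 0 -110 0 0 0;0 0 -150 0 0 0;0 0 -175 0 0 0;0 0 -175 0 0 0;0 0 -175 0 0 0;0 0 -175 0 0 0"

```text
time: 26.8
position: [0.4367, -0.1855, 0.2059]
tool_rot: [0.752, 0.659, -0.0, -0.001]
ft_force: [0.3, 1.0, -1.3]
grip_width: 0.0592
grip_force: 30.0
```

```bash
python3 -c "
from h import *
go((.472,.080,.2,37.5))
go((.504,.345,.2,82.5),frm=(.472,.08,.2,37.5))
"
```

```text
now [ 0.4367 -0.1855  0.2059] ydeg -7.5 F [ 0.3  1.  -1.3] w 0.0592 gf 30.0 t 26.8
-> (0.472, 0.08, 0.2, 37.5) [267.8   0.3   6.2] [ -0.1  -0.1 -45. ]
-> (0.504, 0.345, 0.2, 82.5) [190.8 186.7   0. ] [  0.   0. -45.]
```

Emit:
move_arm --series "37 0 0 0 0 -6;75 0 0 0 0 -12;115 0 0 0 0 -18;155 0 0 0 0 -24;195 0 0 0 0 -30;235 0 0 0 0 -37;267 0 0 0 0 -45;267 0 0 0 0 -45"

```text
time: 27.47
position: [0.471, 0.0836, 0.2045]
tool_rot: [0.438, 0.899, 0.0, -0.003]
ft_force: [0.4, -0.0, -1.2]
grip_width: 0.0595
grip_force: 30.0
```

Emit:
move_arm --series "28 28 0 0 0 -6;56 55 0 0 0 -12;84 83 0 0 0 -18;112 110 0 0 0 -24;140 138 0 0 0 -30;168 166 0 0 0 -37;189 185 0 0 0 -45;189 185 0 0 0 -45"

```text
time: 28.13
position: [0.504, 0.3455, 0.2041]
tool_rot: [0.062, 0.998, 0.001, -0.001]
ft_force: [-0.1, -0.3, -0.7]
grip_width: 0.0593
grip_force: 30.0
```

Emit:
move_arm --series "0 0 0 0 0 0;0 0 0 0 0 0;0 0 0 0 0 0;0 0 0 0 0 0;0 0 0 0 0 0;0 0 0 0 0 0"

```text
time: 28.63
position: [0.5045, 0.3401, 0.207]
tool_rot: [0.066, 0.998, -0.0, -0.0]
ft_force: [0.1, -0.2, -1.9]
grip_width: 0.0594
grip_force: 30.0
```

```bash
python3 -c "
from h import *
go((.504,.345,.16,82.5),(.504,.345,.136,82.5))
c=robot.camera('scene');t=robot.camera('top')
for k in(c,t):
    for d in robot.tip_of(k,'disc1_c'): print(round(d['p'],2),np.round(d['xyz'],4))
"
```

```text
now [0.5045 0.3401 0.207 ] ydeg 82.4 F [ 0.1 -0.2 -1.9] w 0.0594 gf 30.0 t 28.6
-> (0.504, 0.345, 0.16, 82.5) [ 1.2  4.8 47. ] [-0.  -0.  -0.1]
-> (0.504, 0.345, 0.136, 82.5) [ 1.2  4.8 71. ] [-0.  -0.  -0.1]
0.39 [0.5049 0.3433 0.0497]
0.53 [0.5062 0.3451 0.048 ]
```

Emit:
move_arm --series "1 5 8 0 0 0;1 5 16 0 0 0;1 5 24 0 0 0;1 5 32 0 0 0;1 5 38 0 0 0;1 5 44 0 0 0;1 5 50 0 0 0;1 5 50 0 0 0"

```text
time: 29.5
position: [0.5033, 0.3457, 0.1553]
tool_rot: [0.065, 0.998, -0.001, -0.001]
ft_force: [0.5, 0.1, -2.0]
grip_width: 0.0593
grip_force: 30.0
```

Emit:
move_arm --series "0 0 5 0 0 0;0 0 10 0 0 0;0 0 15 0 0 0;0 0 19 0 0 0;0 0 21 0 0 0;0 0 21 0 0 0;0 0 21 0 0 0"

```text
time: 30.08
position: [0.504, 0.3462, 0.1358]
tool_rot: [0.065, 0.998, -0.0, -0.0]
ft_force: [0.3, 0.2, -1.3]
grip_width: 0.0594
grip_force: 30.0
```

Emit:
move_arm --series "0 0 1 0 0 0;0 0 2 0 0 0;0 0 3 0 0 0;0 0 4 0 0 0;0 0 4 0 0 0"

```text
time: 30.5
position: [0.5041, 0.3462, 0.1324]
tool_rot: [0.065, 0.998, 0.0, 0.0]
ft_force: [-1.0, -0.3, 2.8]
grip_width: 0.0591
grip_force: 30.0
```

Emit:
move_arm --series "0 0 0 0 0 0;0 0 0 0 0 0;0 0 0 0 0 0;0 0 0 0 0 0;0 0 0 0 0 0" --jaw 0.9

```text
time: 30.92
position: [0.504, 0.3462, 0.1318]
tool_rot: [0.065, 0.998, -0.0, -0.0]
ft_force: [-0.0, 0.8, 0.4]
grip_width: 0.077
grip_force: 0.0
```

Emit:
move_arm --series "0 0 -20 0 0 0;0 0 -45 0 0 0;0 0 -75 0 0 0;0 0 -100 0 0 0;0 0 -100 0 0 0;0 0 -100 0 0 0;0 0 -100 0 0 0;0 0 -100 0 0 0" --jaw 1

```text
time: 31.58
position: [0.5029, 0.3457, 0.2303]
tool_rot: [0.065, 0.998, -0.001, -0.001]
ft_force: [-0.2, -0.3, 0.0]
grip_width: 0.087
grip_force: 0.0
```

```bash
python3 -c "
from h import *
go((.60,.2,.26,30))
c=robot.camera('scene')
print(unproj(c,[(348,280)],.12))
for n in('pin_grip','pin_collar'):
  for d in robot.tip_of(c,n): print(n,round(d['p'],2),np.round(d['xyz'],4))
a=cv2.resize(c['img'][190:270,165:265],(400,320),interpolation=2);b=cv2.resize(c['img'][255:335,290:390],(400,320),interpolation=2)
cv2.imwrite('pics/st.png',np.hstack([a,b])[:,:,::-1])
"
```

```text
now [0.5029 0.3457 0.2303] ydeg 82.5 F [-0.2 -0.3  0. ] w 0.087 gf 0.0 t 31.6
-> (0.6, 0.2, 0.26, 30) [-115.2 -131.8  -29.8] [-0.2 -0.1 52.5]
[[0.50528042 0.34901651 0.12      ]]
pin_grip 0.7 [0.6745 0.0398 0.1451]
pin_collar 0.63 [0.6723 0.0362 0.1145]
```

View pics/st.png

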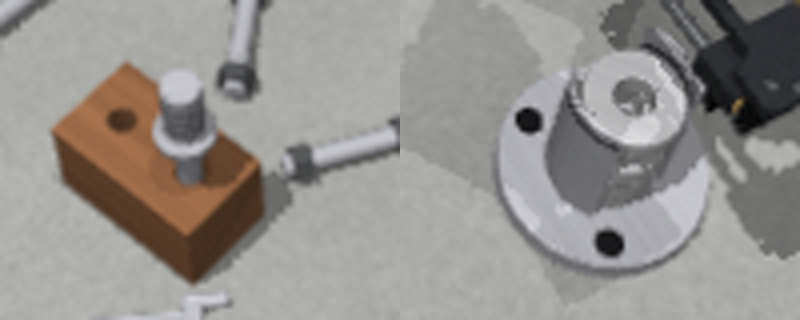

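The stack is flat and reaches the fill line; contact came at z=0.132, which puts the top at 0.12. Its hole is at pixel (348,280). The pin's knob is at crop (182,105). I'll fetch the pin.

```bash
python3 -c "
from h import *
go((.673,.037,.23,82.5))
"
```

```text
now [0.5033 0.3458 0.2304] ydeg 82.5 F [ 0.1  0.  -0.2] w 0.0868 gf 0.0 t 31.7
-> (0.673, 0.037, 0.23, 82.5) [-208.6 -284.     0.3] [-0.1 -0.1 -0. ]
```

Emit:
move_arm --series "-24 -33 0 0 0 0;-48 -66 0 0 0 0;-72 -99 0 0 0 0;-96 -131 0 0 0 0;-120 -163 0 0 0 0;-144 -196 0 0 0 0;-168 -229 0 0 0 0;-190 -260 0 0 0 0"

```text
time: 32.4
position: [0.659, 0.0613, 0.2309]
tool_rot: [0.066, 0.998, -0.0, -0.001]
ft_force: [0.8, 0.5, -0.5]
grip_width: 0.0872
grip_force: 0.0
```

Emit:
move_arm --series "-19 -24 0 0 0 0;-19 -24 0 0 0 0;-19 -24 0 0 0 0;-19 -24 0 0 0 0;-19 -24 0 0 0 0;-19 -24 0 0 0 0;-19 -24 0 0 0 0"

```text
time: 32.98
position: [0.6735, 0.0388, 0.2319]
tool_rot: [0.064, 0.998, 0.0, -0.0]
ft_force: [-0.6, 0.4, 0.3]
grip_width: 0.087
grip_force: 0.0
```

```bash
python3 -c "
from h import *
go((.673,.037,.151,82.5))
c=robot.camera('scene');t=robot.camera('top')
for k in(c,t):
 for n in('pin_grip','pin_collar'):
  for d in robot.tip_of(k,n): print(n,round(d['p'],2),np.round(d['xyz'],4))
"
```

```text
now [0.6735 0.0388 0.2319] ydeg 82.6 F [-0.6  0.4  0.3] w 0.087 gf 0.0 t 33.0
-> (0.673, 0.037, 0.151, 82.5) [ 0.3 -1.8 80.9] [ 0.  -0.   0.1]
pin_grip 0.47 [0.6751 0.0379 0.1441]
pin_collar 0.66 [0.6733 0.0368 0.1144]
```

Emit:
move_arm --series "0 -2 25 0 0 0;0 -2 45 0 0 0;0 -2 60 0 0 0;0 -2 72 0 0 0;0 -2 80 0 0 0;0 -2 80 0 0 0;0 -2 80 0 0 0"

```text
time: 33.87
position: [0.6741, 0.0353, 0.1519]
tool_rot: [0.065, 0.998, -0.0, 0.0]
ft_force: [0.2, -0.2, -0.2]
grip_width: 0.0869
grip_force: 0.0
```

Emit:
move_arm --series "0 0 0 0 0 0;0 0 0 0 0 0;0 0 0 0 0 0;0 0 0 0 0 0;0 0 0 0 0 0;0 0 0 0 0 0;0 0 0 0 0 0;0 0 0 0 0 0" --jaw 0.1 --newtons 45

```text
time: 34.53
position: [0.6738, 0.0353, 0.1519]
tool_rot: [0.065, 0.998, -0.0, -0.0]
ft_force: [-1.0, 0.3, 0.1]
grip_width: 0.0418
grip_force: 0.0
```

```bash
python3 -c "
from h import *
go((.673,.037,.31,82.5))
"
```

```text
now [0.6738 0.0353 0.1519] ydeg 82.5 F [-1.   0.3  0.1] w 0.0418 gf 0.0 t 34.5
-> (0.673, 0.037, 0.31, 82.5) [   1.     1.6 -158.1] [-0. -0. -0.]
```

Emit:
move_arm --series "0 0 0 0 0 0;0 0 0 0 0 0;0 0 0 0 0 0;0 0 0 0 0 0;0 0 0 0 0 0;0 0 0 0 0 0"

```text
time: 35.03
position: [0.6739, 0.0356, 0.1518]
tool_rot: [0.065, 0.998, 0.0, -0.0]
ft_force: [0.4, 2.1, 0.1]
grip_width: 0.0254
grip_force: 45.0
```

Emit:
move_arm --series "0 0 -20 0 0 0;0 0 -40 0 0 0;0 0 -60 0 0 0;0 0 -80 0 0 0;0 0 -105 0 0 0;0 0 -130 0 0 0;0 0 -155 0 0 0;0 0 -155 0 0 0"

```text
time: 35.7
position: [0.6763, 0.0348, 0.3122]
tool_rot: [0.065, 0.998, -0.001, 0.005]
ft_force: [1.4, -0.0, -2.3]
grip_width: 0.0249
grip_force: 45.0
```

Emit:
move_arm --series "0 0 0 0 0 0;0 0 0 0 0 0;0 0 0 0 0 0;0 0 0 0 0 0"

```text
time: 36.03
position: [0.6726, 0.0354, 0.3041]
tool_rot: [0.065, 0.998, 0.0, -0.003]
ft_force: [-0.1, -0.9, -3.4]
grip_width: 0.0252
grip_force: 45.0
```

```bash
python3 -c "
from h import *
go((.504,.346,.31,82.5))
"
```

```text
now [0.6726 0.0354 0.3041] ydeg 82.5 F [-0.1 -0.9 -3.4] w 0.0252 gf 45.0 t 36.0
-> (0.504, 0.346, 0.31, 82.5) [207.8 285.9  -4.9] [-0.  -0.3 -0. ]
```

Emit:
move_arm --series "24 33 -6 0 0 0;48 66 -8 0 0 0;72 99 -8 0 0 0;96 132 -8 0 0 0;120 165 -8 0 0 0;144 198 -8 0 0 0;168 231 -8 0 0 0;190 261 -8 0 0 0"

```text
time: 36.7
position: [0.5175, 0.3206, 0.3136]
tool_rot: [0.065, 0.998, -0.0, -0.001]
ft_force: [0.3, 0.8, -4.0]
grip_width: 0.0252
grip_force: 45.0
```

Emit:
move_arm --series "18 25 0 0 0 0;18 25 0 0 0 0;18 25 0 0 0 0;18 25 0 0 0 0;18 25 0 0 0 0;18 25 0 0 0 0;18 25 0 0 0 0;18 25 0 0 0 0"

```text
time: 37.37
position: [0.5056, 0.3451, 0.3148]
tool_rot: [0.066, 0.998, -0.0, -0.0]
ft_force: [1.0, -0.3, -4.7]
grip_width: 0.0254
grip_force: 45.0
```

```bash
python3 -c "
from h import *
go((.504,.346,.29,82.5))
c=robot.camera('scene');t=robot.camera('top')
for k in(c,t):
 for n in('pin_grip','pin_collar'):
  for d in robot.tip_of(k,n): print(n,round(d['p'],2),np.round(d['xyz'],4))
save(c,'p1.png',(310,205,420,295),7)
"
```

```text
now [0.5056 0.3451 0.3148] ydeg 82.4 F [ 1.  -0.3 -4.7] w 0.0254 gf 45.0 t 37.4
-> (0.504, 0.346, 0.29, 82.5) [ 1.7  0.7 24.8] [-0.  -0.  -0.1]
pin_grip 0.7 [0.5038 0.3448 0.3089]
pin_grip 0.65 [0.5054 0.344  0.2788]
pin_collar 0.87 [0.5046 0.3437 0.2794]
```

View pics/p1.png

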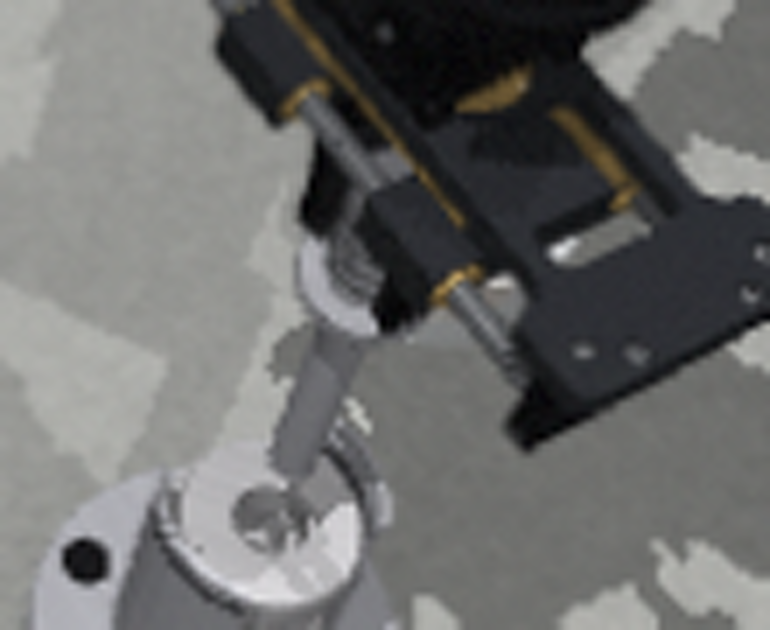

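```bash
python3 -c "
from h import *
c=robot.camera('scene')
print(unproj(c,[(310+293/7-.5,205+468/7-.5)],.164),unproj(c,[(310+268/7-.5,205+518/7-.5)],.12),unproj(c,[(310+340/7-.5,205+335/7-.5)],.276))
"
```

```text
[[0.50530729 0.34851588 0.164     ]] [[0.50312722 0.34605191 0.12      ]] [[0.51953601 0.35331475 0.276     ]]
```

Emit:
move_arm --series "2 -0.5 8 0 0 0;2 -0.5 16 0 0 0;2 -0.5 24 0 0 0;2 -0.5 32 0 0 0;2 -0.5 38 0 0 0;2 -0.5 44 0 0 0;2 -0.5 50 0 0 0;2 -0.5 50 0 0 0"

```text
time: 38.38
position: [0.5022, 0.3454, 0.2632]
tool_rot: [0.065, 0.998, -0.001, -0.001]
ft_force: [-0.7, 0.4, -3.4]
grip_width: 0.0248
grip_force: 45.0
```

Emit:
move_arm --series "0 0 4 0 0 0;0 0 8 0 0 0;0 0 12 0 0 0;0 0 12 0 0 0;0 0 12 0 0 0"

```text
time: 38.8
position: [0.5028, 0.3457, 0.2527]
tool_rot: [0.065, 0.998, -0.0, -0.0]
ft_force: [0.1, 0.4, -3.4]
grip_width: 0.0248
grip_force: 45.0
```

Emit:
move_arm --series "0 0 5 0 0 0;0 0 10 0 0 0;0 0 15 0 0 0;0 0 20 0 0 0;0 0 25 0 0 0;0 0 30 0 0 0;0 0 30 0 0 0"

```text
time: 39.38
position: [0.5052, 0.3456, 0.2239]
tool_rot: [0.065, 0.998, 0.001, 0.003]
ft_force: [3.8, -1.1, -1.7]
grip_width: 0.0253
grip_force: 44.9
```

Emit:
move_arm --series "0 0 5 0 0 0;0 0 10 0 0 0;0 0 15 0 0 0;0 0 20 0 0 0;0 0 25 0 0 0;0 0 30 0 0 0;0 0 30 0 0 0"

```text
time: 39.97
position: [0.503, 0.3458, 0.1908]
tool_rot: [0.066, 0.998, -0.0, -0.001]
ft_force: [3.9, -0.6, -4.8]
grip_width: 0.0252
grip_force: 45.0
```

Emit:
move_arm --series "-1 0 4 0 0 0;-1 0 8 0 0 0;-1 0 12 0 0 0;-1 0 16 0 0 0;-1 0 20 0 0 0;-1 0 24 0 0 0;-1 0 27 0 0 0;-1 0 27 0 0 0"

```text
time: 40.63
position: [0.5039, 0.3455, 0.1642]
tool_rot: [0.065, 0.998, -0.0, -0.0]
ft_force: [5.4, -1.4, -4.1]
grip_width: 0.0252
grip_force: 45.0
```

Emit:
move_arm --series "0 0 2 0 0 0;0 0 4 0 0 0;0 0 6 0 0 0;0 0 7 0 0 0;0 0 7 0 0 0"

```text
time: 41.05
position: [0.5039, 0.3454, 0.1581]
tool_rot: [0.065, 0.998, -0.0, -0.0]
ft_force: [4.4, -1.3, -1.7]
grip_width: 0.0252
grip_force: 45.0
```

Emit:
move_arm --series "0 0 1 0 0 0;0 0 2 0 0 0;0 0 3 0 0 0;0 0 3 0 0 0"

```text
time: 41.38
position: [0.504, 0.3455, 0.156]
tool_rot: [0.065, 0.998, -0.0, 0.0]
ft_force: [3.9, -3.0, 1.9]
grip_width: 0.0249
grip_force: 45.0
```

Emit:
move_arm --series "0 0 1 0 0 0;0 0 1 0 0 0;0 0 1 0 0 0"

```text
time: 41.63
position: [0.5041, 0.3455, 0.1559]
tool_rot: [0.065, 0.998, -0.0, 0.0]
ft_force: [4.1, -3.6, 6.1]
grip_width: 0.025
grip_force: 45.0
```

Emit:
move_arm --series "0 0 0 0 0 0;0 0 0 0 0 0;0 0 0 0 0 0;0 0 0 0 0 0;0 0 0 0 0 0;0 0 0 0 0 0" --jaw 0.6

```text
time: 42.13
position: [0.5032, 0.3457, 0.1544]
tool_rot: [0.065, 0.998, -0.0, -0.001]
ft_force: [0.1, 0.3, 0.6]
grip_width: 0.0503
grip_force: 0.0
```

Emit:
move_arm --series "0 0 -15 0 0 0;0 0 -35 0 0 0;0 0 -65 0 0 0;0 0 -95 0 0 0;0 0 -95 0 0 0;0 0 -95 0 0 0;0 0 -95 0 0 0"

```text
time: 42.72
position: [0.5032, 0.3455, 0.2494]
tool_rot: [0.065, 0.998, -0.0, -0.001]
ft_force: [-0.1, -0.8, -0.2]
grip_width: 0.052
grip_force: 0.0
```

```bash
python3 -c "
from h import *
go((.56,.0,.2,30))
c=robot.camera('scene')
for n in('pin_grip','pin_collar'):
  for d in robot.tip_of(c,n): print(n,round(d['p'],2),np.round(d['xyz'],4))
a=cv2.resize(c['img'][235:325,295:395],(400,360),interpolation=2);b=cv2.resize(c['img'][140:275,130:280],(400,360),interpolation=2)
cv2.imwrite('pics/p2.png',np.hstack([a,b])[:,:,::-1])
"
```

```text
now [0.5032 0.3455 0.2494] ydeg 82.5 F [-0.1 -0.8 -0.2] w 0.052 gf 0.0 t 42.7
-> (0.56, 0.0, 0.2, 30) [-101.4 -335.1   49.5] [-0.1 -0.1 52.5]
pin_grip 0.62 [0.5022 0.3463 0.1517]
pin_grip 0.5 [0.6808 0.0078 0.0018]
pin_collar 0.65 [0.5008 0.3453 0.1209]
```

View pics/p2.png

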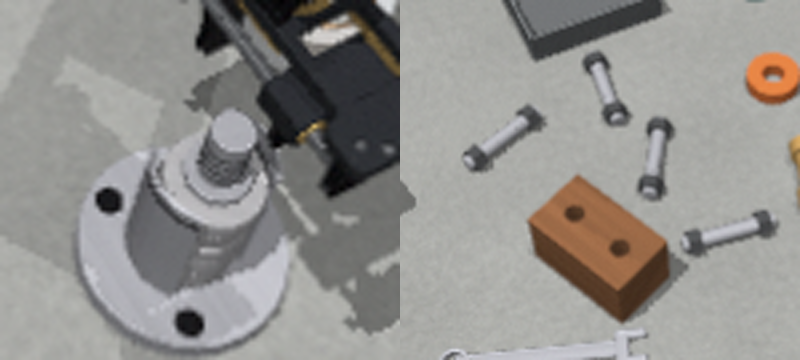

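The pin is seated: the collar reads z=0.121 and it stands upright in the stack. All four studs lie where they were. I'll take B, C and A and leave D at crop (605,88) as the spare.

```bash
cat >> h.py <<'E'
def studs(c,L):
    for nm,x,y in L:
        u,v=proj(c,(x,y,.012))[0].round().astype(int);w=c["img"][v-25:v+26,u-25:u+26].astype(int)
        m=(w.max(2)<95).astype(np.uint8);n,lab,st,ce=cv2.connectedComponentsWithStats(m)
        P=[unproj(c,ce[k]+[u-25,v-25],.013)[0][:2] for k in range(1,n) if st[k,4]>8]
        for i in range(len(P)):
            for j in range(i):
                d=P[i]-P[j];
                if .06<np.hypot(*d)<.09 and np.hypot(*((P[i]+P[j])/2-[x,y]))<.05: print(nm,((P[i]+P[j])/2).round(4),"rod",round(np.degrees(np.arctan2(d[1],d[0]))%180,1),"len",np.hypot(*d).round(4))
SL=[("B",.555,.049),("C",.56,-.061),("D",.553,-.171),("A",.682,-.176)]
E
python3 -c "
from h import *
for n in('top','scene'):
  print(n);studs(robot.camera(n),SL)
go((.556,.049,.2,72.3))
"
```

```text
top
B [0.5538 0.0488] rod 161.2 len 0.0739
C [ 0.5585 -0.0593] rod 48.7 len 0.0737
D [ 0.5501 -0.1707] rod 73.1 len 0.0733
A [ 0.6815 -0.1739] rod 9.9 len 0.075
scene
B [0.5874 0.0111] rod 83.3 len 0.0802
B [0.5582 0.0621] rod 161.8 len 0.0714
B [0.5999 0.0591] rod 168.6 len 0.0724
C [ 0.5624 -0.0632] rod 49.2 len 0.0741
D [ 0.5565 -0.1731] rod 74.5 len 0.0754
now [0.5033 0.3454 0.2485] ydeg 82.5 F [-0.   0.6 -0.4] w 0.0521 gf 0.0 t 43.0
-> (0.556, 0.049, 0.2, 72.3) [ -91.1 -286.9   48.7] [-0.1 -0.1 10.2]
```

Emit:
move_arm --series "-12 -38 0 0 0 2;-24 -76 0 0 0 4;-36 -114 0 0 0 6;-48 -152 0 0 0 8;-61 -191 10 0 0 10;-73 -230 30 0 0 11;-85 -265 50 0 0 11.5;-91 -286 70 0 0 11.5"

```text
time: 43.63
position: [0.5579, 0.0471, 0.1794]
tool_rot: [0.166, 0.986, -0.0, 0.001]
ft_force: [0.4, 0.0, 0.2]
grip_width: 0.0521
grip_force: 0.0
```

Emit:
move_arm --series "0 0 20 0 0 0;0 0 40 0 0 0;0 0 40 0 0 0;0 0 40 0 0 0;0 0 40 0 0 0;0 0 40 0 0 0"

```text
time: 44.13
position: [0.5577, 0.0506, 0.1411]
tool_rot: [0.165, 0.986, 0.0, 0.001]
ft_force: [-0.3, 0.2, 0.1]
grip_width: 0.0524
grip_force: 0.0
```

```bash
python3 -c "
from h import *
go((.555,.0495,.025,71.3))
c=robot.camera('scene');save(c,'b1.png',(200,170,300,245),7)
t=robot.camera('top')
for k in(c,t):
  for d in robot.tip_of(k,'stud0_c'): print(round(d['p'],2),np.round(d['xyz'],4))
"
```

```text
now [0.5577 0.0506 0.1411] ydeg 71.0 F [-0.3  0.2  0.1] w 0.0524 gf 0.0 t 44.1
-> (0.555, 0.0495, 0.025, 71.3) [  2.4  -2.  116.1] [ 0.   0.1 -0.3]
0.51 [ 0.5567 -0.1734  0.012 ]
0.51 [ 0.5578 -0.1698  0.015 ]
```

View pics/b1.png

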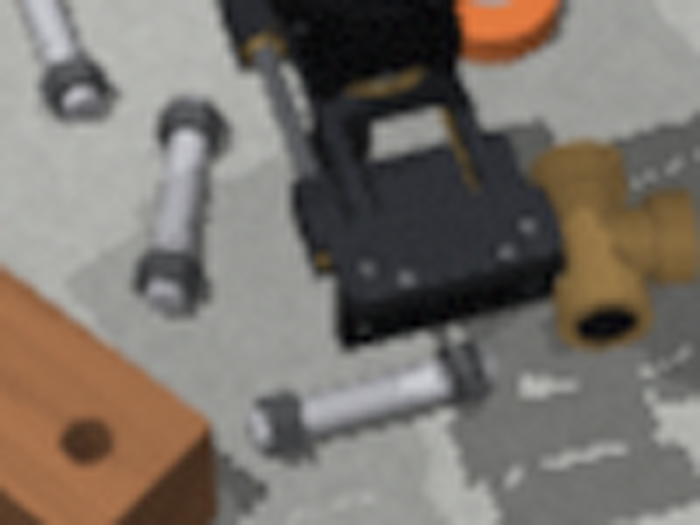

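Stud B's nuts are at crop (278,422) and (466,370), and it's clear of the tee and the stand. I'll check it by calculation, then grasp.

```bash
python3 -c "
from h import *
c=robot.camera('scene')
p=unproj(c,[(200+278/7-.5,170+422/7-.5),(200+466/7-.5,170+370/7-.5)],.012);print(p,p.mean(0))
"
```

```text
[[0.59269428 0.04410366 0.012     ]
 [0.51956241 0.06833709 0.012     ]] [0.55612835 0.05622037 0.012     ]
```

Emit:
move_arm --series "2.5 0.5 38 0 0 0;2.5 0.5 75 0 0 0;2.5 0.5 100 0 0 0;2.5 0.5 116 0 0 0;2.5 0.5 116 0 0 0;2.5 0.5 116 0 0 0;2.5 0.5 116 0 0 0"

```text
time: 44.97
position: [0.5549, 0.0516, 0.0241]
tool_rot: [0.165, 0.986, 0.0, 0.0]
ft_force: [0.6, -0.2, 0.5]
grip_width: 0.0525
grip_force: 0.0
```

Emit:
move_arm --series "0 0 0 0 0 0;0 0 0 0 0 0;0 0 0 0 0 0;0 0 0 0 0 0;0 0 0 0 0 0;0 0 0 0 0 0;0 0 0 0 0 0;0 0 0 0 0 0" --jaw 0 --newtons 30

```text
time: 45.63
position: [0.5549, 0.0517, 0.0241]
tool_rot: [0.165, 0.986, 0.0, 0.0]
ft_force: [0.6, 1.5, -0.3]
grip_width: 0.015
grip_force: 30.0
```

Emit:
move_arm --series "0 0 -30 0 0 0;0 0 -70 0 0 0;0 0 -110 0 0 0;0 0 -140 0 0 0;0 0 -140 0 0 0;0 0 -140 0 0 0;0 0 -140 0 0 0;0 0 -140 0 0 0"

```text
time: 46.3
position: [0.5528, 0.0516, 0.1619]
tool_rot: [0.165, 0.986, -0.0, -0.002]
ft_force: [-0.4, 0.6, -1.2]
grip_width: 0.0153
grip_force: 30.0
```

```bash
python3 -c "
from h import *
go((.5,-.29,.165,84),(.5,-.29,.04,84))
"
```

```text
now [0.5528 0.0516 0.1619] ydeg 71.0 F [-0.4  0.6 -1.2] w 0.0153 gf 30.0 t 46.3
-> (0.5, -0.29, 0.165, 84) [ -61.3 -340.2   -3. ] [ -0.   -0.3 -13. ]
-> (0.5, -0.29, 0.04, 84) [ -61.9 -340.   122. ] [ -0.   -0.3 -13. ]
```

Emit:
move_arm --series "-7 -40 0 0 0 -3;-14 -80 0 0 0 -6;-21 -120 0 0 0 -9;-28 -160 0 0 0 -12;-36 -200 0 0 0 -13;-43 -240 0 0 0 -13;-50 -280 0 0 0 -13;-57 -318 0 0 0 -13"

```text
time: 46.97
position: [0.5031, -0.2692, 0.1616]
tool_rot: [0.053, 0.999, 0.001, -0.002]
ft_force: [0.6, 0.6, -1.1]
grip_width: 0.015
grip_force: 30.0
```

Emit:
move_arm --series "0 -23 0 0 0 0;0 -23 0 0 0 0;0 -23 0 0 0 0;0 -23 30 0 0 0;0 -23 50 0 0 0;0 -23 50 0 0 0;0 -23 50 0 0 0;0 -23 50 0 0 0"

```text
time: 47.63
position: [0.5029, -0.2897, 0.114]
tool_rot: [0.052, 0.999, 0.0, -0.0]
ft_force: [0.2, 0.4, -0.9]
grip_width: 0.0154
grip_force: 30.0
```

```bash
python3 -c "
from h import *
go((.5,-.29,.031,84))
"
```

```text
now [ 0.5029 -0.2897  0.114 ] ydeg 84.1 F [ 0.2  0.4 -0.9] w 0.0154 gf 30.0 t 47.6
-> (0.5, -0.29, 0.031, 84) [ 2.8 -0.7 83. ] [ 0.  -0.   0.1]
```

Emit:
move_arm --series "3 -1 25 0 0 0;3 -1 45 0 0 0;3 -1 62 0 0 0;3 -1 74 0 0 0;3 -1 82 0 0 0;3 -1 82 0 0 0;3 -1 82 0 0 0"

```text
time: 48.22
position: [0.4999, -0.2914, 0.0324]
tool_rot: [0.052, 0.999, -0.0, 0.0]
ft_force: [-0.3, -0.1, -1.5]
grip_width: 0.0146
grip_force: 30.0
```

Emit:
move_arm --series "0 0 0 0 0 0;0 0 0 0 0 0;0 0 0 0 0 0;0 0 0 0 0 0;0 0 0 0 0 0" --jaw 0.4

```text
time: 48.63
position: [0.4997, -0.2915, 0.0325]
tool_rot: [0.052, 0.999, -0.0, 0.0]
ft_force: [0.4, -0.4, -1.3]
grip_width: 0.0331
grip_force: 0.0
```

Emit:
move_arm --series "0 0 -30 0 0 0;0 0 -70 0 0 0;0 0 -110 0 0 0;0 0 -130 0 0 0;0 0 -130 0 0 0;0 0 -130 0 0 0;0 0 -130 0 0 0;0 0 -130 0 0 0"

```text
time: 49.3
position: [0.4984, -0.2904, 0.1603]
tool_rot: [0.052, 0.999, 0.001, -0.001]
ft_force: [0.6, 0.7, -0.3]
grip_width: 0.0346
grip_force: 0.0
```

```bash
python3 -c "
from h import *
for n in('top','scene'):
  print(n);k=robot.camera(n);studs(k,SL[1:]+[('placed',.5,-.29)])
  for d in robot.tip_of(k,'stud0_c'): print(round(d['p'],2),np.round(d['xyz'],4))
go((.682,-.175,.12,98))
"
```

```text
top
scene
C [ 0.5625 -0.0625] rod 48.5 len 0.0737
D [ 0.5566 -0.1725] rod 74.0 len 0.0764
0.64 [ 0.5568 -0.1766  0.0126]
now [ 0.4989 -0.2909  0.1606] ydeg 84.0 F [-0.3  0.1 -0.2] w 0.0347 gf 0.0 t 49.5
-> (0.682, -0.175, 0.12, 98) [-170.   134.3   40.4] [  0.1  -0.1 -14. ]
```

Emit:
move_arm --series "-30 24 0 0 0 -3;-60 48 0 0 0 -6;-90 71 0 0 0 -9;-120 95 0 0 0 -12;-150 118 20 0 0 -14;-170 134 40 0 0 -14;-170 134 40 0 0 -14;-170 134 40 0 0 -14" --jaw 0.6

```text
time: 50.17
position: [0.6818, -0.1739, 0.1188]
tool_rot: [-0.071, 0.997, 0.001, -0.002]
ft_force: [0.0, -1.2, 1.0]
grip_width: 0.052
grip_force: 0.0
```

Emit:
move_arm --series "0 0 0 0 0 0;0 0 0 0 0 0;0 0 0 0 0 0;0 0 0 0 0 0"

```text
time: 50.5
position: [0.6822, -0.1771, 0.1231]
tool_rot: [-0.069, 0.998, -0.0, 0.001]
ft_force: [-0.3, -0.0, -0.0]
grip_width: 0.0519
grip_force: 0.0
```

```bash
python3 -c "
from h import *
go((.682,-.175,.025,98))
c=robot.camera('scene');t=robot.camera('top')
a=cv2.resize(c['img'][90:210,110:260],(400,320),interpolation=2);b=cv2.resize(t['img'][130:250,270:420],(400,320),interpolation=2)
cv2.imwrite('pics/a1.png',np.hstack([a,b])[:,:,::-1])
"
```

```text
now [ 0.6822 -0.1771  0.1231] ydeg 97.9 F [-0.3 -0.  -0. ] w 0.0519 gf 0.0 t 50.5
-> (0.682, -0.175, 0.025, 98) [ 0.   2.2 98.1] [-0.   0.1 -0.1]
```

View pics/a1.png

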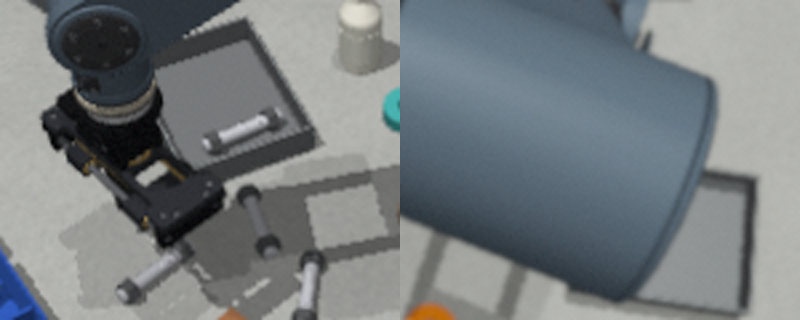

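The tray holds stud B at crop (243,132). Stud A, with nuts at crop (128,292) and (182,248), hasn't moved from its first place. I'll grasp it.

Emit:
move_arm --series "0 2 38 0 0 0;0 2 68 0 0 0;0 2 86 0 0 0;0 2 98 0 0 0;0 2 98 0 0 0;0 2 98 0 0 0;0 2 98 0 0 0"

```text
time: 51.18
position: [0.6829, -0.1743, 0.0247]
tool_rot: [-0.07, 0.998, -0.0, 0.001]
ft_force: [0.8, 0.1, -0.2]
grip_width: 0.052
grip_force: 0.0
```

Emit:
move_arm --series "0 0 0 0 0 0;0 0 0 0 0 0;0 0 0 0 0 0;0 0 0 0 0 0;0 0 0 0 0 0;0 0 0 0 0 0;0 0 0 0 0 0;0 0 0 0 0 0" --jaw 0

```text
time: 51.85
position: [0.6827, -0.1744, 0.0242]
tool_rot: [-0.07, 0.998, -0.001, 0.001]
ft_force: [0.7, -2.8, 1.0]
grip_width: 0.0149
grip_force: 30.0
```

Emit:
move_arm --series "0 0 -30 0 0 0;0 0 -70 0 0 0;0 0 -110 0 0 0;0 0 -130 0 0 0;0 0 -130 0 0 0;0 0 -130 0 0 0;0 0 -130 0 0 0;0 0 -130 0 0 0"

```text
time: 52.52
position: [0.6802, -0.1727, 0.1506]
tool_rot: [-0.07, 0.998, 0.002, -0.003]
ft_force: [0.5, 0.2, -3.8]
grip_width: 0.0146
grip_force: 30.0
```

```bash
python3 -c "
from h import *
go((.5,-.398,.15,84))
"
```

```text
now [ 0.6802 -0.1727  0.1506] ydeg 98.0 F [ 0.5  0.2 -3.8] w 0.0146 gf 30.0 t 52.5
-> (0.5, -0.398, 0.15, 84) [ 209.8 -198.     1.1] [ 0.2 -0.3 14. ]
```

Emit:
move_arm --series "30 -28 0 0 0 3;60 -56 0 0 0 6;90 -84 0 0 0 9;120 -112 0 0 0 12;150 -140 0 0 0 14;180 -168 0 0 0 14;209 -197 0 0 0 14;209 -197 0 0 0 14"

```text
time: 53.18
position: [0.4973, -0.4043, 0.1517]
tool_rot: [0.056, 0.998, -0.001, -0.002]
ft_force: [0.2, 1.0, -3.0]
grip_width: 0.0151
grip_force: 30.0
```

Emit:
move_arm --series "0 0 20 0 0 0;0 0 40 0 0 0;0 0 40 0 0 0;0 0 40 0 0 0;0 0 40 0 0 0;0 0 40 0 0 0"

```text
time: 53.68
position: [0.5035, -0.3981, 0.1145]
tool_rot: [0.052, 0.999, -0.0, 0.0]
ft_force: [-0.3, 0.4, -1.9]
grip_width: 0.0151
grip_force: 30.0
```

```bash
python3 -c "
from h import *
go((.497,-.397,.031,84))
"
```

```text
now [ 0.5035 -0.3981  0.1145] ydeg 84.0 F [-0.3  0.4 -1.9] w 0.0151 gf 30.0 t 53.7
-> (0.497, -0.397, 0.031, 84) [ 6.6  0.5 83.5] [-0.1  0.1  0. ]
```

Emit:
move_arm --series "6 3 25 0 0 0;6 3 45 0 0 0;6 3 62 0 0 0;6 3 74 0 0 0;6 3 83 0 0 0;6 3 83 0 0 0;6 3 83 0 0 0"

```text
time: 54.27
position: [0.4974, -0.3946, 0.0312]
tool_rot: [0.052, 0.999, -0.0, 0.0]
ft_force: [0.0, 0.4, -2.0]
grip_width: 0.015
grip_force: 30.0
```

Emit:
move_arm --series "0 0 0 0 0 0;0 0 0 0 0 0;0 0 0 0 0 0;0 0 0 0 0 0;0 0 0 0 0 0" --jaw 0.35

```text
time: 54.68
position: [0.4974, -0.3948, 0.0317]
tool_rot: [0.052, 0.999, -0.001, 0.001]
ft_force: [0.2, -0.2, 0.5]
grip_width: 0.0295
grip_force: 0.0
```

Emit:
move_arm --series "0 0 -30 0 0 0;0 0 -70 0 0 0;0 0 -110 0 0 0;0 0 -130 0 0 0;0 0 -130 0 0 0;0 0 -130 0 0 0;0 0 -130 0 0 0;0 0 -130 0 0 0"

```text
time: 55.35
position: [0.4961, -0.3933, 0.159]
tool_rot: [0.052, 0.999, 0.001, -0.001]
ft_force: [0.4, -0.8, 0.1]
grip_width: 0.0304
grip_force: 0.0
```

```bash
python3 -c "
from h import *
for n in('top','scene'):
  print(n);k=robot.camera(n);studs(k,SL[1:3])
go((.5605,-.061,.165,138.5))
"
```

```text
top
D [ 0.5691 -0.2162] rod 128.8 len 0.0752
D [ 0.515  -0.1738] rod 156.8 len 0.0665
scene
C [ 0.5625 -0.0625] rod 48.5 len 0.0737
D [ 0.5569 -0.1725] rod 74.1 len 0.0768
now [ 0.4962 -0.3935  0.1589] ydeg 84.0 F [ 0.2  0.4 -0.1] w 0.0305 gf 0.0 t 55.5
-> (0.5605, -0.061, 0.165, 138.5) [-29.1 337.4  -5.3] [  0.2  -0.1 -54.5]
```

Emit:
move_arm --series "-3 37 -5 0 0 -6.5;-6 77 -5 0 0 -13;-10 118 -5 0 0 -20;-14 159 -5 0 0 -27;-17 200 -5 0 0 -34;-21 240 -5 0 0 -41;-25 280 -5 0 0 -48;-29 318 -5 0 0 -54.5" --jaw 0.6

```text
time: 56.12
position: [0.5586, -0.0788, 0.1647]
tool_rot: [-0.413, 0.911, 0.001, -0.001]
ft_force: [0.0, -0.1, 0.2]
grip_width: 0.052
grip_force: 0.0
```

Emit:
move_arm --series "0 0 0 0 0 0;0 0 30 0 0 0;0 0 45 0 0 0;0 0 45 0 0 0;0 0 45 0 0 0;0 0 45 0 0 0"

```text
time: 56.62
position: [0.5594, -0.0817, 0.121]
tool_rot: [-0.41, 0.912, -0.0, 0.0]
ft_force: [-0.1, 0.6, 0.1]
grip_width: 0.0523
grip_force: 0.0
```

```bash
python3 -c "
from h import *
go((.5605,-.061,.07,138.5),(.5605,-.061,.025,138.5))
k=robot.camera('scene');studs(k,SL[1:3])
"
```

```text
now [ 0.5594 -0.0817  0.121 ] ydeg 138.5 F [-0.1  0.6  0.1] w 0.0523 gf 0.0 t 56.6
-> (0.5605, -0.061, 0.07, 138.5) [-16.2  12.9  51. ] [-0.  0. -0.]
-> (0.5605, -0.061, 0.025, 138.5) [-16.2  12.9  96. ] [-0.  0. -0.]
C [ 0.5537 -0.0635] rod 41.0 len 0.0865
```

Emit:
move_arm --series "-16 13 5 0 0 0;-16 13 35 0 0 0;-16 13 60 0 0 0;-16 13 82 0 0 0;-16 13 96 0 0 0;-16 13 96 0 0 0;-16 13 96 0 0 0;-16 13 96 0 0 0"

```text
time: 57.33
position: [0.5608, -0.0611, 0.0259]
tool_rot: [-0.41, 0.912, -0.001, 0.001]
ft_force: [0.2, -0.1, -0.3]
grip_width: 0.0522
grip_force: 0.0
```

Emit:
move_arm --series "0 0 0 0 0 0;0 0 0 0 0 0;0 0 0 0 0 0;0 0 0 0 0 0;0 0 0 0 0 0;0 0 0 0 0 0;0 0 0 0 0 0;0 0 0 0 0 0" --jaw 0

```text
time: 58.0
position: [0.5612, -0.061, 0.0253]
tool_rot: [-0.411, 0.912, -0.001, 0.001]
ft_force: [2.4, -1.7, 2.8]
grip_width: 0.0151
grip_force: 30.0
```

Emit:
move_arm --series "0 0 -30 0 0 0;0 0 -70 0 0 0;0 0 -110 0 0 0;0 0 -135 0 0 0;0 0 -135 0 0 0;0 0 -135 0 0 0;0 0 -135 0 0 0;0 0 -135 0 0 0"

```text
time: 58.67
position: [0.558, -0.0599, 0.1577]
tool_rot: [-0.411, 0.912, 0.002, -0.002]
ft_force: [0.2, 0.5, -2.0]
grip_width: 0.0153
grip_force: 30.0
```

```bash
python3 -c "
from h import *
go((.498,-.342,.155,84))
"
```

```text
now [ 0.558  -0.0599  0.1577] ydeg 138.5 F [ 0.2  0.5 -2. ] w 0.0153 gf 30.0 t 58.7
-> (0.498, -0.342, 0.155, 84) [ 251.1 -142.     2.5] [ 0.2 -0.3 54.5]
```

Emit:
move_arm --series "32 -18 0 0 0 6.5;66 -37 0 0 0 13;100 -56 0 0 0 20;134 -76 0 0 0 27;168 -95 0 0 0 34;202 -114 0 0 0 41;236 -133 0 0 0 48;251 -142 0 0 0 54.5"

```text
time: 59.33
position: [0.4982, -0.3473, 0.1576]
tool_rot: [0.057, 0.998, -0.0, -0.001]
ft_force: [-0.3, -0.7, -2.4]
grip_width: 0.015
grip_force: 30.0
```

Emit:
move_arm --series "0 0 0 0 0 0;0 0 20 0 0 0;0 0 40 0 0 0;0 0 40 0 0 0;0 0 40 0 0 0;0 0 40 0 0 0;0 0 40 0 0 0"

```text
time: 59.92
position: [0.5007, -0.3425, 0.1206]
tool_rot: [0.052, 0.999, -0.0, 0.0]
ft_force: [-0.1, 1.2, -2.7]
grip_width: 0.0152
grip_force: 30.0
```

```bash
python3 -c "
from h import *
go((.498,-.343,.031,84))
"
```

```text
now [ 0.5007 -0.3425  0.1206] ydeg 84.1 F [-0.1  1.2 -2.7] w 0.0152 gf 30.0 t 59.9
-> (0.498, -0.343, 0.031, 84) [ 2.7 -0.8 89.5] [-0.   0.1  0.1]
```

Emit:
move_arm --series "3 -1 28 0 0 0;3 -1 50 0 0 0;3 -1 68 0 0 0;3 -1 80 0 0 0;3 -1 89 0 0 0;3 -1 89 0 0 0;3 -1 89 0 0 0"

```text
time: 60.5
position: [0.4974, -0.3436, 0.0314]
tool_rot: [0.052, 0.999, -0.0, 0.0]
ft_force: [0.9, 0.5, -1.5]
grip_width: 0.015
grip_force: 30.0
```

Emit:
move_arm --series "0 0 0 0 0 0;0 0 0 0 0 0;0 0 0 0 0 0;0 0 0 0 0 0;0 0 0 0 0 0" --jaw 0.32

```text
time: 60.92
position: [0.4972, -0.3436, 0.0315]
tool_rot: [0.052, 0.999, -0.0, 0.0]
ft_force: [0.2, 0.0, 0.9]
grip_width: 0.0273
grip_force: 0.0
```

Emit:
move_arm --series "0 0 -30 0 0 0;0 0 -70 0 0 0;0 0 -110 0 0 0;0 0 -150 0 0 0;0 0 -190 0 0 0;0 0 -220 0 0 0;0 0 -220 0 0 0;0 0 -220 0 0 0"

```text
time: 61.58
position: [0.4978, -0.3441, 0.2537]
tool_rot: [0.052, 0.999, -0.002, 0.002]
ft_force: [-0.7, -1.0, -1.2]
grip_width: 0.0275
grip_force: 0.0
```

```bash
python3 -c "
from h import *
c=robot.camera('scene');save(c,'end.png',None,1.5)
go()
"
```

```text
now [ 0.4968 -0.3431  0.2515] ydeg 84.0 F [-0.7  1.2  0.2] w 0.0281 gf 0.0 t 61.6
```

View pics/end.png

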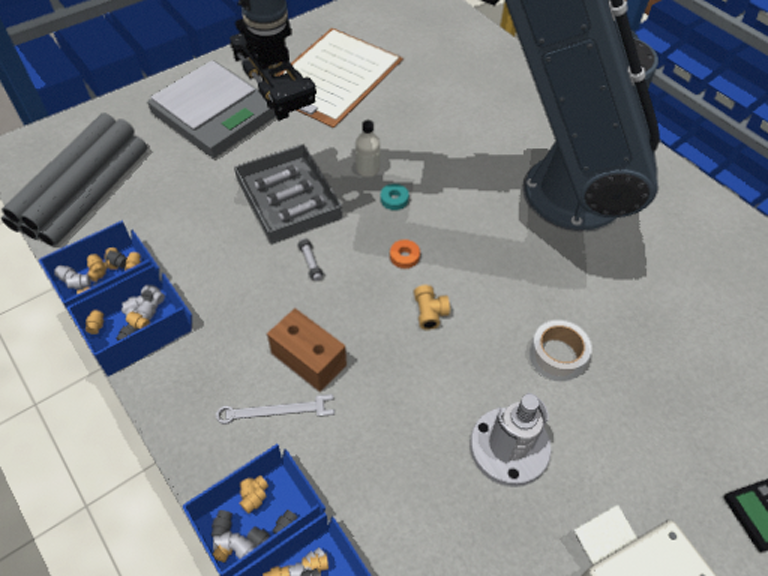

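The final picture shows three studs in the tray near (290,190) and the spare stud at (311,259). The pin is seated in the riser at (525,415), and the tee, bottle, wrench and tape roll look unmoved. I'll hand it in.

```bash
python3 -c "
from h import *
print(robot.hand_in())"
```

```text
the job is handed in; nothing more can be done
None
```

The job is handed in at about 62 s: five discs level with the fill line, the locking pin seated on the top disc, three studs in the tray, the spare stud left on the counter, and the tee, bottle, wrench and tape roll not moved as far as the final picture shows.

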